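# Put the stone boxes away in the lidded case

### The job

Put the cut stones away: open the wooden stone case, pack every square gem box that is on the bench into its two bays, stacked flat and right side up so that nothing stands above the rim, then shut the lid fully without slamming it. The gem boxes are brittle: hold them with a light grip, set them down rather than drop them and do not press on them. Leave the other things on the bench where they are.

Things in the scene. Friction and masses are not known exactly. Their poses are not given: they have to be found in the camera images.
- case: oak stone case, fixed to the bench: outside 104 (x) x 254 (y) x 53 mm (z), walls and floor 6 mm thick, a 44 mm tall, 6 mm thick partition across the middle (y = 0) makes two bays, each 92 mm (x) by 118 mm (y), 47 mm deep from floor to rim. Origin at the centre of its underside, x from the front wall to the hinged back wall, y along the hinge, z up
- case_bay_left (a point): centre of the floor of the bay on the case's +y side (6 mm above the bench); axes as the case's
- case_bay_right (a point): centre of the floor of the bay on the case's -y side; axes as the case's
- lid (a joint): angle of the case's lid, rad: 0 shut, 1.9 fully open (stop); it starts shut or a little ajar. The hinge is stiff (0.17 N m of friction): the lid stays where it is left. The lid is a wooden plate 8 mm thick, 106 mm from hinge to front edge, 0.22 kg
- lid_hinge (a point): middle of the hinge line, on the case's back rim, 53 mm above the bench; the hinge runs along the case's y. The front edge rises as the lid opens and the lid leans back past upright
- lid_knob (a point): grip point of the brass knob on the lid's outer face, 86 mm from the hinge and 35 mm from the lid's underside (the hinge line's level); the knob's head is round, 24 mm across and 14 mm tall (7 mm either side of this point), its stem stands square to the lid. Held across the hinge direction, the knob can pivot between the fingers as the lid swings
- deep_box: the deep square gem box: white tray, clear cover, one cut stone inside; 64 x 64 mm, 26 mm tall, about 95 g (varies); origin at the centre of its underside, z up, x and y along its sides. Brittle: it cracks if squeezed with more than 35 N a pad (70 N from both fingers together), so take it with a light grip, about 20 N. A free fall of 6 cm or more breaks it too. May be absent (None)
- flat_box1: a flat square gem box: white tray, clear cover, one cut stone inside; 64 x 64 mm, 14 mm tall, about 60 g (varies); origin at the centre of its underside, z up, x and y along its sides. Brittle: it cracks if squeezed with more than 35 N a pad (70 N from both fingers together), so take it with a light grip, about 20 N. A free fall of 6 cm or more breaks it too. May be absent (None)
- flat_box2: a flat square gem box: white tray, clear cover, one cut stone inside; 64 x 64 mm, 14 mm tall, about 60 g (varies); origin at the centre of its underside, z up, x and y along its sides. Brittle: it cracks if squeezed with more than 35 N a pad (70 N from both fingers together), so take it with a light grip, about 20 N. A free fall of 6 cm or more breaks it too. May be absent (None)
- flat_box3: a flat square gem box: white tray, clear cover, one cut stone inside; 64 x 64 mm, 14 mm tall, about 60 g (varies); origin at the centre of its underside, z up, x and y along its sides. Brittle: it cracks if squeezed with more than 35 N a pad (70 N from both fingers together), so take it with a light grip, about 20 N. A free fall of 6 cm or more breaks it too. May be absent (None)
- flat_box4: a flat square gem box: white tray, clear cover, one cut stone inside; 64 x 64 mm, 14 mm tall, about 60 g (varies); origin at the centre of its underside, z up, x and y along its sides. Brittle: it cracks if squeezed with more than 35 N a pad (70 N from both fingers together), so take it with a light grip, about 20 N. A free fall of 6 cm or more breaks it too. May be absent (None)
- flat_box5: a flat square gem box: white tray, clear cover, one cut stone inside; 64 x 64 mm, 14 mm tall, about 60 g (varies); origin at the centre of its underside, z up, x and y along its sides. Brittle: it cracks if squeezed with more than 35 N a pad (70 N from both fingers together), so take it with a light grip, about 20 N. A free fall of 6 cm or more breaks it too. May be absent (None)
- stone_jar: glass jar of stones with a brass lid, 68 mm across, 95 mm tall; bystander
- round_tin: round aluminium tin, 45 mm across, 16 mm tall; bystander
- brass_collet: small brass collet, 20 mm across, 8 mm tall, lying among the gem boxes; bystander
- hammer: small hammer, 240 mm long; bystander
- pliers: pliers, 150 mm long; bystander
- tweezers: steel tweezers, 140 mm long, 8 mm tall; bystander
- loupe: folding loupe, 55 mm long, 12 mm tall; bystander
Mind the look-alikes: they are no part of the job. What is shaped like the flat_box1 but red is not meant. What is shaped like the flat_box4 but green is not meant.

How it is judged (in metres and radians):
On the way, in this order (a step that is already met when the one before it is completed fails the run):
1. the lid is opened to at least upright (value of joint lid above 1.4 rad), for 0.2 s.
2. every gem box is in a bay of the case, upright and below the rim, with the lid open (x of deep_box in the frame of case between -0.02 and 0.02 m and z of deep_box in the frame of case below 0.0275 m and angle between each of deep_box, flat_box1, flat_box2, flat_box3, flat_box4, flat_box5's own z axis and vertical below 0.1 rad and (y of deep_box in the frame of case_bay_left between -0.031 and 0.031 m or y of deep_box in the frame of case_bay_right between -0.031 and 0.031 m) and x of flat_box1 in the frame of case between -0.02 and 0.02 m and z of each of flat_box1, flat_box2, flat_box3, flat_box4, flat_box5 in the frame of case below 0.0395 m and (y of flat_box1 in the frame of case_bay_left between -0.031 and 0.031 m or y of flat_box1 in the frame of case_bay_right between -0.031 and 0.031 m) and x of flat_box2 in the frame of case between -0.02 and 0.02 m and (y of flat_box2 in the frame of case_bay_left between -0.031 and 0.031 m or y of flat_box2 in the frame of case_bay_right between -0.031 and 0.031 m) and x of flat_box3 in the frame of case between -0.02 and 0.02 m and (y of flat_box3 in the frame of case_bay_left between -0.031 and 0.031 m or y of flat_box3 in the frame of case_bay_right between -0.031 and 0.031 m) and x of flat_box4 in the frame of case between -0.02 and 0.02 m and (y of flat_box4 in the frame of case_bay_left between -0.031 and 0.031 m or y of flat_box4 in the frame of case_bay_right between -0.031 and 0.031 m) and x of flat_box5 in the frame of case between -0.02 and 0.02 m and (y of flat_box5 in the frame of case_bay_left between -0.031 and 0.031 m or y of flat_box5 in the frame of case_bay_right between -0.031 and 0.031 m) and value of joint lid above 1 rad), for 0.2 s.
3. the lid is shut (value of joint lid below 0.05 rad), for 0.2 s.
At the end, for the whole second after the job is handed in: the lid is shut (within 0.05 rad); every gem box present lies in the case at rest, right side up (tilt under 0.1 rad), in one of the two bays and wholly below the rim (x of deep_box in the frame of case between -0.02 and 0.02 m and z of deep_box in the frame of case below 0.0275 m and angle between each of deep_box, flat_box1, flat_box2, flat_box3, flat_box4, flat_box5's own z axis and vertical below 0.1 rad and (y of deep_box in the frame of case_bay_left between -0.031 and 0.031 m or y of deep_box in the frame of case_bay_right between -0.031 and 0.031 m) and x of flat_box1 in the frame of case between -0.02 and 0.02 m and z of each of flat_box1, flat_box2, flat_box3, flat_box4, flat_box5 in the frame of case below 0.0395 m and (y of flat_box1 in the frame of case_bay_left between -0.031 and 0.031 m or y of flat_box1 in the frame of case_bay_right between -0.031 and 0.031 m) and x of flat_box2 in the frame of case between -0.02 and 0.02 m and (y of flat_box2 in the frame of case_bay_left between -0.031 and 0.031 m or y of flat_box2 in the frame of case_bay_right between -0.031 and 0.031 m) and x of flat_box3 in the frame of case between -0.02 and 0.02 m and (y of flat_box3 in the frame of case_bay_left between -0.031 and 0.031 m or y of flat_box3 in the frame of case_bay_right between -0.031 and 0.031 m) and x of flat_box4 in the frame of case between -0.02 and 0.02 m and (y of flat_box4 in the frame of case_bay_left between -0.031 and 0.031 m or y of flat_box4 in the frame of case_bay_right between -0.031 and 0.031 m) and x of flat_box5 in the frame of case between -0.02 and 0.02 m and (y of flat_box5 in the frame of case_bay_left between -0.031 and 0.031 m or y of flat_box5 in the frame of case_bay_right between -0.031 and 0.031 m) and value of joint lid below 0.05 rad and linear speed of each of deep_box, flat_box1, flat_box2, flat_box3, flat_box4, flat_box5 below 0.02 m/s); the robot touches nothing.
It fails at once if a gem box is gripped or pressed by the fingers with more than 70 N in all (contact force between the fingers and deep_box above 70 N or contact force between the fingers and flat_box1 above 70 N or contact force between the fingers and flat_box2 above 70 N or contact force between the fingers and flat_box3 above 70 N or contact force between the fingers and flat_box4 above 70 N or contact force between the fingers and flat_box5 above 70 N).
It fails at once if a gem box is dropped (falls free, faster than 1.1 m/s: some 6 cm) ((linear speed of deep_box above 1.1 m/s and contact force between deep_box and anything else below 0.1 N) or (linear speed of flat_box1 above 1.1 m/s and contact force between flat_box1 and anything else below 0.1 N) or (linear speed of flat_box2 above 1.1 m/s and contact force between flat_box2 and anything else below 0.1 N) or (linear speed of flat_box3 above 1.1 m/s and contact force between flat_box3 and anything else below 0.1 N) or (linear speed of flat_box4 above 1.1 m/s and contact force between flat_box4 and anything else below 0.1 N) or (linear speed of flat_box5 above 1.1 m/s and contact force between flat_box5 and anything else below 0.1 N)).
It fails at once if the lid is slammed (closing faster than 2 rad/s) (velocity of joint lid below -2 rad/s).
It fails at once if a bystander is moved more than 40 mm (distance of any of stone_jar, round_tin, brass_collet, hammer, pliers, tweezers, loupe from where it was at the start of the episode above 0.04 m).
It fails at once if the stone jar is tipped over (angle between stone_jar's own z axis and vertical above 0.5 rad).
Of deep_box, flat_box1, flat_box2, flat_box3, flat_box4, flat_box5 only 4 to 5 are there at a start; the rules pass over those that are not, and their reading is None.
At some moment in a run one of deep_box, flat_box1, flat_box2, flat_box3, flat_box4, flat_box5 may be knocked a few centimetres aside while the robot is not near it.
It also fails if it takes over 210 s, if anything falls off the work surface, if the arm or the gripper's body presses on something with over 40 N, if the wrist force passes 120 N, or if a joint passes its speed limit or range.

### The arm

A 6-joint arm with a two-finger parallel gripper is mounted at the origin on the work surface. World frame = base frame: x ahead of the robot, y to its left, z up, the work surface at z = 0. Lengths are in mm, angles in rad, forces in N, time in s.
With the tool pointing down it reaches from about 325 to 900 mm from the base axis. Payload 6.1 kg.
Tool frame: the origin (TCP) lies between the finger pads; the fingertips stand 14 mm ahead of it and the grasp point (between the pads) lies 5 mm behind it (arm.finger_overhang is the distance from the TCP to the fingertips, in mm); z points along the fingers, y is the line along which they close (so a half turn about z gives the same grasp; the last joint's range is limited). The gripper opens to 85 mm and grips with 20 to 120 N. Pads are 22 mm wide; open, the fingers measure 114 mm over their backs; the gripper's body (76 mm by 85 mm) begins 54 mm behind the grasp point. The pads swing forward as they close: fully open they stand 13 mm farther back than shut.
Start: joints at [-1.308, 0.22, 1.526, -0, 1.395, -0.126], TCP at [236.916, -578.348, 245.3] pointing down, gripper open.
Joint ranges: [-2.98, 2.98], [-0.91, 2.08], [0.09, 2.57], [-1.24, 4.39], [0.2, 2.65], [-2.68, 2.68]. Speed limits (rad/s): [2.57, 2.57, 3.01, 3.14, 3.14, 3.14].

### API

Orientations are given as [roll, pitch, yaw] about the fixed x, y, z axes, in that order (R = Rz(yaw) Ry(pitch) Rx(roll)).
In Python, from workcell import arm gives the robot as it stands. The module is installed in compiled form; this text tells all that it offers.
- The arm moves only by the tool jog_arm, never from a script. Its argument "commands" is a list of rows, each an object with "translation": the shift along the world's x, y, z in m, a list of three; "spin": the turn about the world's z in degrees; "gripper": the finger opening in m, from 0 to 0.0854. A call has 1 to 10 rows; each row shifts and turns the commanded pose from where the row before left it; what a row does not reach is not made up. A row lasts 1/12 s, in which the tool goes at most 41.7 mm and 7.16 degrees, less where a joint would pass 70% of its speed; a pose out of reach is approached as far as the arm can. A call is refused whole if a number of a shift passes 0.0417 or a number of a turn 7.16, either way. A call with a gripper value outside its range is refused whole. The fingers move at their own pace and stop on an object; "newtons" is the grip in N (left out, the last holds). Time passes only in rows, so rows that do not move let the fingers close. It gives the time, the measured TCP pose, the force, the opening and the grip force at its end, in the units of the state.
- arm.get_state(): the state, without advancing time (a new reading comes with each control period).
- arm.get_image(name): name is "scene" or "top" or "wrist"; returns a dict with "pixels" (480x640x3 uint8, red, green, blue), "depth" (480x640 float32, mm along the optical axis (not along the pixel's ray), 0 where there is no reading), "K" (3x3 intrinsics, pixels), "k1" (the pictures are not rectified: a ray, as slopes to the right and down, at radius r is drawn at 1 + k1 r^2 times it, then the intrinsics apply), "rvec" (rotation vector, rad) and "tvec" (3), from world to camera coordinates, as OpenCV has them. Camera axes: x right, y down, z forward; pixel columns grow to the right and rows downward; lengths in mm; the calibration is good to about 2 mm. A picture is of the moment at which its call begins.
- arm.finish_job(): hands the job in; it is judged then, once.
The state is a dict: "t": time; "joint_pos": joint angles; "joint_velocities": joint speeds; "effort": joint torques, N m; "eef_pos": TCP position; "eef_rot": TCP orientation; "wrist_force": force on the tool from outside, world axes, zero at the start; "ft_torque": the same for the moment, N m; "opening": finger opening in mm; "grasp_force": force on a finger pad.
Only numpy, scipy, OpenCV 4.12 (cv2) and the standard library are available. Lean on these libraries where they do the work, as an engineer would, in place of code of your own. Each camera call takes 0.05 s, during which the arm holds its last target. There are 200 camera calls.

## Working session

There is one attempt and no reset: what is moved stays moved. The work goes in short steps, Python scripts to look and compute and a tool call to move; the robot and the scene stay as the last step left them, time stands still between calls to the robot, and variables do not carry over. Pictures are saved under pics/ and viewed, at most 14 in all, crops included, and the job is handed in when it is done.

Besides the shell and the picture viewer there is one more tool, called as name(argument=value, ...), one argument or row to a line, values as JSON. jog_arm: Moves the arm, as the interface text tells. Its arguments: {"type":"object","properties":{"commands":{"type":"array"},"newtons":{"type":"number"}},"required":["commands"]}

```bash
mkdir -p pics; cat > h.py <<'E'
import numpy as np, cv2
from workcell import arm
def get(name):
    d=arm.get_image(name); d['R']=cv2.Rodrigues(np.array(d['rvec'],float))[0]; d['t']=np.array(d['tvec'],float).ravel(); d['K']=np.array(d['K'],float); return d
def save(d,fn,crop=None,scale=1):
    im=d['pixels'][:,:,::-1]
    if crop: x0,y0,x1,y1=crop; im=im[y0:y1,x0:x1]
    cv2.imwrite('pics/'+fn,cv2.resize(im,None,fx=scale,fy=scale,interpolation=cv2.INTER_CUBIC))
def slopes(d,uv):
    uv=np.atleast_2d(np.array(uv,float)); K=d['K']
    q=np.c_[(uv[:,0]-K[0,2])/K[0,0],(uv[:,1]-K[1,2])/K[1,1]]; s=q.copy()
    for _ in range(20): s=q/(1+d['k1']*(s**2).sum(1,keepdims=True))
    return s
def plane(d,uv,z):
    s=slopes(d,uv); r=np.c_[s,np.ones(len(s))]@d['R']; c=-d['R'].T@d['t']
    return c+r*((z-c[2])/r[:,2])[:,None]
def cloud(d):
    h,w=d['depth'].shape; v,u=np.mgrid[:h,:w]; s=slopes(d,np.c_[u.ravel(),v.ravel()])
    P=np.c_[s,np.ones(len(s))]*d['depth'].reshape(-1,1)
    return ((P-d['t'])@d['R']).reshape(h,w,3)
E
python3 - <<'E'
from h import *
for n in('top','scene'):
    d=get(n); save(d,n+'0.png'); print(n,d['K'].tolist(),d['k1'],(-d['R'].T@d['t']).round(),(d['depth']>0).mean()); np.save(n+'0.npy',d,allow_pickle=True)
s=arm.get_state(); print(s)
E
```

```text
top [[529.0810973287519, 0.0, 321.79578315565345], [0.0, 529.0810973287519, 242.0179450626304], [0.0, 0.0, 1.0]] -0.015452884280400047 [ 325.   67. 1154.] 0.9958333333333333
scene [[504.7205655319332, 0.0, 312.93305019409956], [0.0, 504.7205655319332, 234.03131264140526], [0.0, 0.0, 1.0]] 0.007117921808283562 [ 971. -381.  887.] 0.995927734375
{'t': 0.1, 'joint_pos': array([-1.30806276e+00,  2.21132301e-01,  1.52749879e+00,  1.92235548e-05,
        1.39468944e+00, -1.26100366e-01]), 'joint_velocities': array([ 0.00127582, -0.00126153, -0.00177864,  0.00146413,  0.00101894,
       -0.00149061]), 'effort': array([ 2.47471871e-03, -4.98241174e+01, -3.90546227e+01, -7.70205293e-05,
        5.62300236e-03,  1.45589217e-05]), 'eef_pos': array([ 236.81060286, -577.84278537,  244.31677467]), 'eef_rot': array([-3.13988088e+00, -2.36078722e-04,  3.88830344e-01]), 'wrist_force': array([-0.61138922, -0.09686228, -0.0839576 ]), 'ft_torque': array([-0.00850749,  0.02385768,  0.0006034 ]), 'grasp_force': 0.0, 'opening': 85.15682675738552}
```

View pics/top0.png

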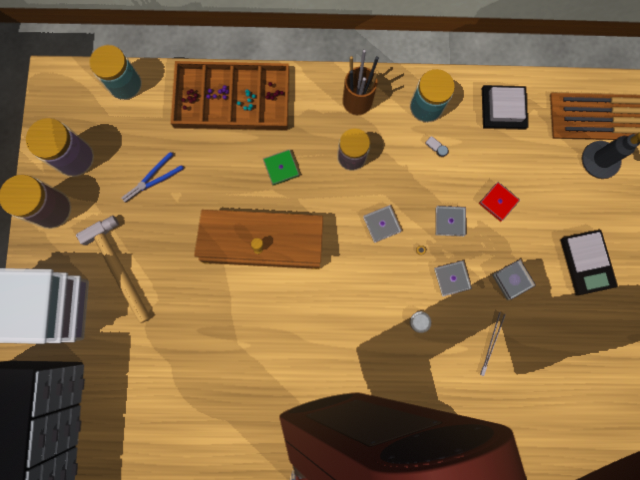

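View pics/scene0.png

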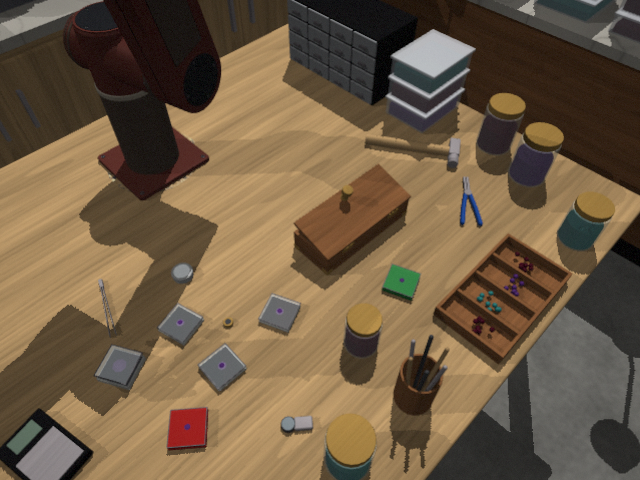

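The top view shows four grey gem boxes, at about (382,223), (451,220), (453,277) and (515,279). The last one looks like the deep box. The decoys are red at (499,201) and green at (281,167). The case is at about (260,238) with its knob at (257,244), and its lid is slightly ajar with the hinge on the far side. The arm hides part of the bench, so I'll check that area later.

```bash
cat >> h.py <<'E'
def rects(d,P,zlo=8,zhi=35):
    hsv=cv2.cvtColor(d['pixels'],cv2.COLOR_RGB2HSV); z=P[...,2]
    m=((z>zlo)&(z<zhi)&(hsv[...,1]<75)&(d['depth']>0)).astype(np.uint8)
    m=cv2.morphologyEx(m,cv2.MORPH_CLOSE,np.ones((7,7),np.uint8))
    out=[]
    for c in cv2.findContours(m,cv2.RETR_EXTERNAL,cv2.CHAIN_APPROX_NONE)[0]:
        if cv2.contourArea(c)<200: continue
        px=c[:,0]; mk=np.zeros(m.shape,np.uint8); cv2.drawContours(mk,[c],-1,1,-1)
        zz=np.percentile(z[mk>0],[50,90]); w=plane(d,px,zz[0])[:,:2].astype(np.float32)
        (cx,cy),(a,b),ang=cv2.minAreaRect(w)
        out.append((px.mean(0).round(),round(cx,1),round(cy,1),round(a,1),round(b,1),round(ang,1),zz.round(1)))
    return out
E
python3 - <<'E'
from h import *
for n in('top','scene'):
    d=np.load(n+'0.npy',allow_pickle=True).item(); P=cloud(d); print(n)
    hs=cv2.cvtColor(d['pixels'],cv2.COLOR_RGB2HSV)
    for r in rects(d,P): 
        if 200<r[1]<900: print(*r)
    # lid
    b=(slice(200,275),slice(190,335)) if n=='top' else (slice(160,275),slice(285,420))
    Q=P[b].reshape(-1,3); ok=(Q[:,2]>45)&(Q[:,2]<110); Q=Q[ok]
    A=np.c_[Q[:,:2],np.ones(len(Q))]
    w=np.ones(len(Q),bool)
    for _ in range(8):
        c=np.linalg.lstsq(A[w],Q[w,2],rcond=None)[0]; w=abs(A@c-Q[:,2])<4
    print('plane',c,w.sum()); L=Q[w]; print(cv2.minAreaRect(L[:,:2].astype(np.float32)),L[:,2].min(),L[:,2].max())
    k=(Q[:,2]-A@c)>15; print('knob',k.sum(),np.median(Q[k],0),Q[k].min(0),Q[k].max(0))
    print(cv2.boxPoints(cv2.minAreaRect(L[:,:2].astype(np.float32))))
E
```

```text
top
[420. 321.] 348.4 -157.3 42.2 43.1 0.9 [17.  19.5]
[ 83. 310.] 360.4 559.1 124.1 13.2 0.0 [24.1 34.7]
[453. 278.] 442.6 -229.7 63.3 66.4 15.3 [14.7 17.5]
[514. 279.] 439.8 -358.8 64.7 70.5 28.9 [26.7 29.5]
[589. 262.] 481.8 -527.7 125.1 88.8 12.6 [22.9 26.5]
[ 96. 230.] 531.5 542.3 30.7 90.5 31.6 [25.5 29.3]
[450. 221.] 568.6 -228.4 64.6 64.8 88.6 [14.5 17.3]
[382. 224.] 559.5 -76.1 63.7 64.4 23.2 [14.7 17.4]
[600. 160.] 717.7 -574.4 85.6 79.7 30.1 [11.1 21.2]
[587. 115.] 827.2 -553.3 80.5 110.2 1.0 [14.6 20.8]
[504. 107.] 831.1 -352.7 97.8 98.2 88.7 [33.8 38.2]
plane [-2.75134337e-01  9.66647942e-03  2.16286569e+02] 5545
((516.4203491210938, 185.95901489257812), (258.07366943359375, 105.67739868164062), 87.92994689941406) 57.82161391696034 93.55552769419232
knob 8 [482.59120084 183.20616366 107.17703895] [479.17997905 175.65873521 103.11896831] [490.02283965 195.07984392 109.756612  ]
[[458.95517   58.914993]
 [564.56354   55.097794]
 [573.8855   313.00305 ]
 [468.27716  316.82025 ]]
scene
[297. 423.] 743.1 -202.2 52.8 23.9 48.0 [11.8 13.8]
[ 43. 451.] 487.7 -530.1 137.3 89.9 12
[... 307 characters left out ...]
 89.4 [19.4 31.2]
[525. 176.] 705.3 590.4 87.1 58.7 12.2 [22.2 33.8]
[454. 152.] 537.0 537.7 26.6 109.1 31.2 [26.4 28.9]
[492. 146.] 590.2 628.3 84.0 56.2 16.2 [22.4 33.7]
[423. 116.] 364.2 640.0 194.3 138.9 89.3 [22.1 32.9]
[577.  19.] 443.5 1344.3 435.5 340.4 44.3 [ 7.5 27.4]
plane [-2.77379342e-01  9.54688389e-03  2.16674666e+02] 4876
((518.0661010742188, 184.9225311279297), (261.3387756347656, 107.72870635986328), 88.26422119140625) 55.89886462288514 92.08604754946805
knob 23 [496.49448645 177.54634102 105.99528612] [484.33766074 173.77929177  97.14326211] [503.59517519 189.52386692 109.78175639]
[[460.26843  55.94467]
 [567.94775  52.68152]
 [575.8638  313.9004 ]
 [468.18445 317.16354]]
```

```bash
python3 - <<'E'
from h import *
for n,b in(('top',(240,225,275,265)),('scene',(330,175,365,215))):
    d=np.load(n+'0.npy',allow_pickle=True).item(); P=cloud(d); x0,y0,x1,y1=b; Q=P[y0:y1,x0:x1].reshape(-1,3)
    r=Q[:,2]-(216.5-.2763*Q[:,0]+.0096*Q[:,1]); k=(r>16)&(Q[:,2]<140); Q=Q[k]; print(n,k.sum(),np.median(Q,0).round(1),Q.min(0).round(1),Q.max(0).round(1))
    h=cv2.cvtColor(d['pixels'],cv2.COLOR_RGB2HSV)[y0:y1,x0:x1]; m=((h[...,1]>150)&(h[...,2]>110)&(h[...,0]>14)).astype(np.uint8)
    v,u=np.nonzero(m); print(len(u)); 
    if len(u): print(plane(d,[[u.mean()+x0,v.mean()+y0]],113))
E
```

```text
top 126 [490.3 185.8 117. ] [479.1 174.6 103.1] [502.6 197.  123.4]
160
[[491.23705425 186.43103988 113.        ]]
scene 115 [495.  182.6 115.3] [482.7 173.7 100. ] [506.1 197.  120.7]
38
[[492.01404558 188.08741539 113.        ]]
```

jog_arm(
  commands=[
    {"translation":[0.0125,0.038,0],"spin":-1.2,"gripper":0.06},
    {"translation":[0.0125,0.038,0],"spin":-1.2},
    {"translation":[0.0125,0.038,0],"spin":-1.2},
    {"translation":[0.0125,0.038,0],"spin":-1.2},
    {"translation":[0.0125,0.038,0],"spin":-1.2},
    {"translation":[0.0125,0.038,0],"spin":-1.2},
    {"translation":[0.0125,0.038,0],"spin":-1.2},
    {"translation":[0.0125,0.038,0],"spin":-1.2},
    {"translation":[0.0125,0.038,0],"spin":-1.2},
    {"translation":[0.0125,0.038,0],"spin":-1.2},
  ],
)

```text
invalid input at $.commands[1]: expected keys translation, spin, gripper
```

jog_arm(
  commands=[
    {"translation":[0.0125,0.038,0],"spin":-1.2,"gripper":0.06},
    {"translation":[0.0125,0.038,0],"spin":-1.2},
    {"translation":[0.0125,0.038,0],"spin":-1.2},
    {"translation":[0.0125,0.038,0],"spin":-1.2},
    {"translation":[0.0125,0.038,0],"spin":-1.2},
    {"translation":[0.0125,0.038,0],"spin":-1.2},
    {"translation":[0.0125,0.038,0],"spin":-1.2},
    {"translation":[0.0125,0.038,0],"spin":-1.2},
    {"translation":[0.0125,0.038,0],"spin":-1.2},
    {"translation":[0.0,0.0,0],"spin":-1.2},
  ],
)

```text
invalid input at $.commands[1]: expected keys translation, spin, gripper
```

jog_arm(
  commands=[
    {"translation":[0.0125,0.038,0],"spin":-1.2,"gripper":0.06},
    {"translation":[0.0125,0.038,0],"spin":-1.2,"gripper":0.06},
    {"translation":[0.0125,0.038,0],"spin":-1.2,"gripper":0.06},
    {"translation":[0.0125,0.038,0],"spin":-1.2,"gripper":0.06},
    {"translation":[0.0125,0.038,0],"spin":-1.2,"gripper":0.06},
    {"translation":[0.0125,0.038,0],"spin":-1.2,"gripper":0.06},
    {"translation":[0.0125,0.038,0],"spin":-1.2,"gripper":0.06},
    {"translation":[0.0125,0.038,0],"spin":-1.2,"gripper":0.06},
    {"translation":[0.0125,0.038,0],"spin":-1.2,"gripper":0.06},
    {"translation":[0.0125,0.038,0],"spin":-1.2,"gripper":0.06},
  ],
)

```text
t: 0.93
eef_pos: [361.8, -196.4, 245.0]
eef_rot: [-3.142, -0.0, 0.178]
wrist_force: [1.9, -0.4, -0.4]
opening: 59.7
grasp_force: 0.0
```

jog_arm(
  commands=[
    {"translation":[0.0125,0.038,0],"spin":-1.2,"gripper":0.06},
    {"translation":[0.0125,0.038,0],"spin":-1.2,"gripper":0.06},
    {"translation":[0.0125,0.038,0],"spin":-1.2,"gripper":0.06},
    {"translation":[0.0125,0.038,0],"spin":-1.2,"gripper":0.06},
    {"translation":[0.0125,0.038,0],"spin":-1.2,"gripper":0.06},
    {"translation":[0.0125,0.038,0],"spin":-1.2,"gripper":0.06},
    {"translation":[0.0125,0.038,0],"spin":-1.2,"gripper":0.06},
    {"translation":[0.0125,0.038,0],"spin":-1.2,"gripper":0.06},
    {"translation":[0.0125,0.038,0],"spin":-1.2,"gripper":0.06},
    {"translation":[0.0125,0.038,0],"spin":-1.4,"gripper":0.06},
  ],
)

```text
t: 1.77
eef_pos: [486.8, 183.8, 244.9]
eef_rot: [3.141, 0.0, -0.034]
wrist_force: [0.5, -1.1, 0.6]
opening: 60.0
grasp_force: 0.0
```

jog_arm(
  commands=[
    {"translation":[0.004,0.003,0],"spin":-0.3,"gripper":0.05},
    {"translation":[0,0,0],"spin":0,"gripper":0.05},
  ],
)

```text
t: 1.93
eef_pos: [490.9, 186.7, 244.5]
eef_rot: [3.141, 0.001, -0.035]
wrist_force: [-0.4, -0.3, 0.2]
opening: 50.4
grasp_force: 0.0
```

```bash
python3 - <<'E'
from h import *
d=get('wrist'); save(d,'w1.png'); np.save('w1.npy',d,allow_pickle=True)
s=arm.get_state(); print(s['t'],s['eef_pos'],s['eef_rot'],s['joint_pos'],s['opening'])
d=get('top'); save(d,'top1.png')
for r in rects(d,cloud(d)):
    if 200<r[1]<850: print(*r)
E
```

```text
1.9833 [490.50484104 185.20904208 244.50738937] [ 3.14072720e+00  1.62208271e-03 -3.63616712e-02] [ 2.10831556e-01 -1.94085738e-02  1.78650038e+00 -4.50747253e-04
  1.37628540e+00  1.81807637e+00] 50.05934372563097
[420. 321.] 347.4 -157.3 40.1 43.1 0.9 [16.9 19.7]
[ 83. 309.] 361.5 558.8 13.1 126.4 89.6 [22.5 33.4]
[453. 278.] 442.8 -230.3 63.3 65.3 15.8 [14.9 17.7]
[514. 279.] 440.0 -359.3 64.6 70.9 29.5 [26.5 29.2]
[590. 261.] 482.3 -528.0 124.3 87.8 12.6 [23.1 26.6]
[ 96. 230.] 531.5 542.1 30.7 90.7 31.6 [25.8 29.2]
[450. 221.] 568.5 -228.4 64.6 64.9 88.6 [14.5 17.4]
[382. 224.] 559.5 -76.1 63.7 64.4 23.2 [14.7 17.7]
[600. 160.] 717.6 -574.5 85.9 79.6 30.1 [11.  22.9]
[587. 114.] 827.7 -553.5 80.5 110.2 1.4 [14.3 20.7]
[504. 107.] 830.9 -352.4 98.8 97.8 0.3 [33.9 38. ]
```

View pics/top1.png

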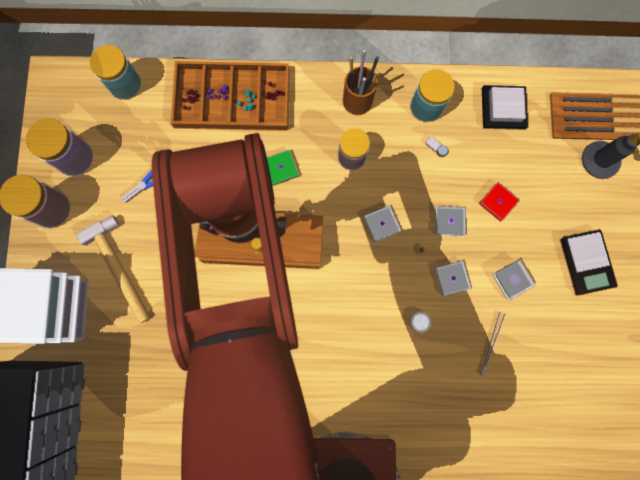

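View pics/w1.png

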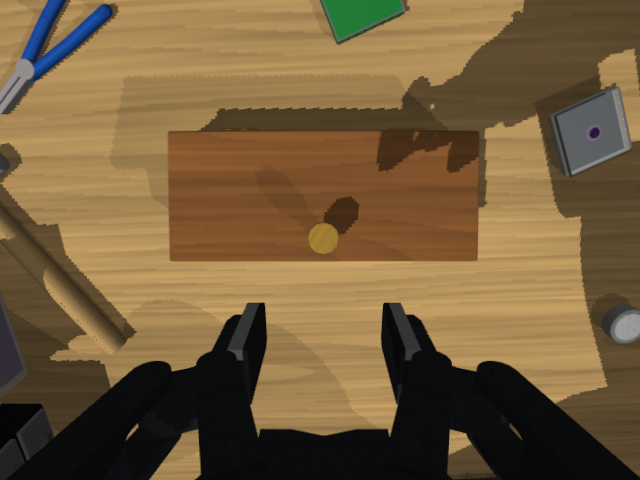

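The bench area that was hidden holds no other box, so there are four: three flat and one deep, in the same places as before. The wrist view shows the knob at (323,238) and the lid edges parallel to the fingers' closing line.

```bash
python3 - <<'E'
from h import *
d=np.load('w1.npy',allow_pickle=True).item()
P=cloud(d); Q=P[220:257,305:342].reshape(-1,3); k=Q[:,2]>104; print(Q[k].min(0),Q[k].max(0),np.median(Q[k],0))
h=cv2.cvtColor(d['pixels'],cv2.COLOR_RGB2HSV)[200:280,280:370]; m=((h[...,2]>130)&(h[...,0]>17)&(h[...,1]>150)).astype(np.uint8); m=cv2.morphologyEx(m,cv2.MORPH_OPEN,np.ones((5,5)))
v,u=np.nonzero(m);print(len(u),u.mean()+280,v.mean()+200,plane(d,[[323,238]],116))
print('lid corners',plane(d,[[168,131],[478,131]],60).round(1),plane(d,[[170,261],[478,261]],88).round(1))
save(d,'w1c.png',(440,60,640,260),3)
E
```

```text
[482.50888456 175.67123612 110.92445209] [570.91082613 198.58314501 372.34639795] [494.32182962 187.09005565 116.25011353]
729 322.82990397805213 238.0973936899863 [[493.67061985 186.75962196 116.        ]]
lid corners [[573.3 311.7  60. ]
 [564.3  56.6  60. ]] [[469.7 315.6  88. ]
 [460.7  58.4  88. ]]
```

jog_arm(
  commands=[
    {"translation":[0.001,0,-0.03],"spin":0,"gripper":0.05},
    {"translation":[0,0,-0.03],"spin":0,"gripper":0.05},
    {"translation":[0,0,-0.03],"spin":0,"gripper":0.05},
    {"translation":[0,0,-0.025],"spin":0,"gripper":0.05},
    {"translation":[0,0,-0.015],"spin":0,"gripper":0.05},
    {"translation":[0,0,-0.009],"spin":0,"gripper":0.05},
    {"translation":[0,0,0],"spin":0,"gripper":0.05},
  ],
  newtons=30,
)

```text
t: 2.62
eef_pos: [490.3, 182.9, 104.3]
eef_rot: [3.14, 0.004, -0.041]
wrist_force: [-0.9, 0.3, -0.1]
opening: 49.8
grasp_force: 0.0
```

jog_arm(
  commands=[
    {"translation":[0,0,0],"spin":0,"gripper":0.02},
    {"translation":[0,0,0],"spin":0,"gripper":0.02},
    {"translation":[0,0,0],"spin":0,"gripper":0.02},
    {"translation":[0,0,0],"spin":0,"gripper":0.02},
    {"translation":[0,0,0],"spin":0,"gripper":0.02},
  ],
  newtons=30,
)

```text
t: 3.03
eef_pos: [493.1, 187.2, 108.4]
eef_rot: [-3.136, -0.003, -0.039]
wrist_force: [0.4, 9.8, -1.2]
opening: 22.3
grasp_force: 29.6
```

jog_arm(
  commands=[
    {"translation":[0.006,0,0.007],"spin":0,"gripper":0.02},
    {"translation":[0.0067,0,0.0065],"spin":0,"gripper":0.02},
    {"translation":[0.0073,0,0.0057],"spin":0,"gripper":0.02},
    {"translation":[0.0078,-0.001,0.0049],"spin":0,"gripper":0.02},
    {"translation":[0,0,0],"spin":0,"gripper":0.02},
  ],
)

```text
t: 3.45
eef_pos: [521.3, 186.2, 132.9]
eef_rot: [-3.136, -0.003, -0.039]
wrist_force: [-0.5, 10.0, -0.4]
opening: 22.8
grasp_force: 30.9
```

```bash
python3 - <<'E'
from h import *
d=get('wrist'); save(d,'w2.png',None,.8); s=arm.get_state(); print(s['eef_pos'],s['wrist_force'],s['opening'],s['grasp_force'])
E
```

```text
[521.08827596 186.23252895 132.71474099] [-0.30844721  9.5074584  -1.0806951 ] 22.17042012722078 30.833621478440236
```

View pics/w2.png

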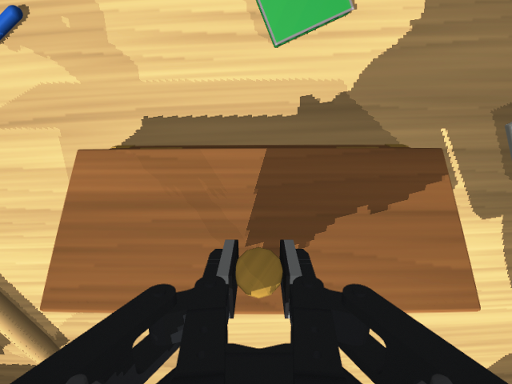

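The wrist view shows the knob held between the pads at (258,270), and the lid is rising with the hand. I'll carry on along the arc.

jog_arm(
  commands=[
    {"translation":[0.0083,0,0.0042],"spin":0,"gripper":0.02},
    {"translation":[0.0087,-0.001,0.0033],"spin":0,"gripper":0.02},
    {"translation":[0.009,0,0.0024],"spin":0,"gripper":0.02},
    {"translation":[0.0092,0,0.0015],"spin":0,"gripper":0.02},
    {"translation":[0.0093,-0.001,0.0006],"spin":0,"gripper":0.02},
    {"translation":[0.0093,0,-0.0004],"spin":0,"gripper":0.02},
    {"translation":[0.0091,0,-0.0012],"spin":0,"gripper":0.02},
    {"translation":[0.009,-0.001,-0.0021],"spin":0,"gripper":0.02},
    {"translation":[0.0087,0,-0.0031],"spin":0,"gripper":0.02},
    {"translation":[0.0085,0,-0.0039],"spin":0,"gripper":0.02},
  ],
)

```text
t: 4.33
eef_pos: [610.1, 183.3, 134.7]
eef_rot: [-3.137, -0.003, -0.038]
wrist_force: [-2.6, 6.7, 3.9]
opening: 22.5
grasp_force: 31.4
```

jog_arm(
  commands=[
    {"translation":[0.008,0,-0.0047],"spin":0,"gripper":0.02},
    {"translation":[0,0,0],"spin":0,"gripper":0.02},
    {"translation":[0,0,0],"spin":0,"gripper":0.02},
  ],
)

```text
t: 4.58
eef_pos: [618.9, 183.0, 129.7]
eef_rot: [-3.137, -0.005, -0.038]
wrist_force: [2.5, 7.3, 1.0]
opening: 22.4
grasp_force: 31.3
```

```bash
python3 - <<'E'
from h import *
d=get('scene'); save(d,'s3.png',(260,100,460,290),3); s=arm.get_state(); print(s['eef_pos'],s['wrist_force'],s['opening'],s['grasp_force'])
P=cloud(d)[120:260,285:430].reshape(-1,3); Q=P[(P[:,2]>70)&(P[:,2]<165)&(P[:,1]<310)&(P[:,0]>520)&(P[:,0]<640)]
for z in range(70,165,10):
    q=Q[(Q[:,2]>z)&(Q[:,2]<z+10)]; print(z,len(q),np.percentile(q[:,0]+.036*(q[:,1]-185),[5,50,95]).round(1) if len(q) else '')
E
```

```text
[618.78652366 182.91926387 129.79525119] [2.39279814 7.26479653 1.28672556] 22.594903163866377 31.268523143953644
70 97 [567.  572.9 577.6]
80 99 [567.5 574.6 579.3]
90 92 [568.9 576.5 581.1]
100 94 [573.3 578.2 582.3]
110 104 [573.7 580.1 622.6]
120 136 [575.1 583.  629.2]
130 153 [578.6 586.3 629.8]
140 143 [579.8 587.  630.3]
150 263 [578.1 584.7 628.4]
160 41 [611.6 628.5 633.1]
```

View pics/s3.png

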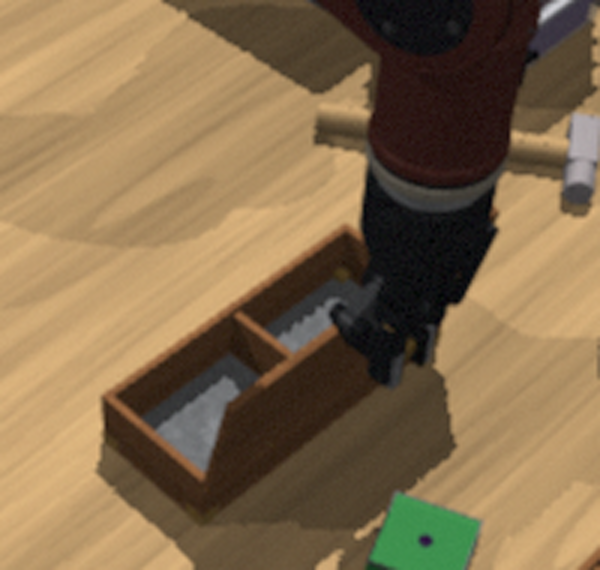

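The scene view shows the lid leaning back past upright, at about 1.76 rad from its slope. Both bays are empty, and the hand still holds the knob. I'll let go and rise.

jog_arm(
  commands=[
    {"translation":[0,0,0],"spin":0,"gripper":0.05},
    {"translation":[0,0,0],"spin":0,"gripper":0.05},
    {"translation":[0,0,0.02],"spin":0,"gripper":0.05},
    {"translation":[0,0,0.03],"spin":0,"gripper":0.05},
    {"translation":[0,0,0.03],"spin":0,"gripper":0.05},
    {"translation":[0,0,0.03],"spin":0,"gripper":0.05},
    {"translation":[0,0,0.02],"spin":0,"gripper":0.08},
    {"translation":[-0.03,-0.025,0],"spin":0,"gripper":0.08},
    {"translation":[-0.03,-0.025,0],"spin":0,"gripper":0.08},
  ],
)

```text
t: 5.38
eef_pos: [558.1, 130.5, 259.6]
eef_rot: [-3.141, -0.005, -0.037]
wrist_force: [-0.2, -0.6, -0.1]
opening: 79.9
grasp_force: 0.0
```

jog_arm(
  commands=[
    {"translation":[-0.03,-0.025,0],"spin":0,"gripper":0.08},
    {"translation":[-0.01,-0.035,0],"spin":0,"gripper":0.08},
    {"translation":[0,-0.035,0],"spin":0,"gripper":0.08},
    {"translation":[0,-0.035,0],"spin":0,"gripper":0.08},
    {"translation":[0,-0.02,0],"spin":0,"gripper":0.08},
    {"translation":[0,0,0],"spin":0,"gripper":0.08},
  ],
)

```text
t: 5.88
eef_pos: [516.8, -23.5, 258.1]
eef_rot: [3.139, -0.002, -0.043]
wrist_force: [0.2, -0.0, 0.1]
opening: 79.9
grasp_force: 0.0
```

```bash
python3 - <<'E'
from h import *
s=arm.get_state(); print(s['eef_pos'],s['eef_rot'],s['opening'])
d=get('top'); save(d,'t4.png',(180,180,340,300),4)
P=cloud(d); np.save('t4.npy',d,allow_pickle=True)
for r in rects(d,P):
    if 400<r[1]<650 and -400<r[2]<0: print(*r)
d=get('wrist'); np.save('w4.npy',d,allow_pickle=True); print('wrist')
for r in rects(d,cloud(d),9,35):print(*r)
E
```

```text
[516.76114249 -23.46465681 258.10250591] [ 3.13930513e+00 -1.68586321e-03 -4.32149471e-02] 79.91237652966953
[455. 279.] 442.7 -230.3 63.1 64.6 15.3 [15.  17.6]
[514. 279.] 440.0 -359.4 64.7 70.8 29.3 [26.5 29.3]
[383. 231.] 539.5 -80.7 36.5 72.0 3.5 [14.6 17.8]
[458. 222.] 568.4 -243.9 33.2 64.5 88.4 [14.8 17.7]
wrist
[514. 267.] 442.3 -228.9 65.7 64.4 15.5 [13.5 14.4]
[621. 266.] 438.0 -344.9 78.4 55.4 25.2 [24.9 26.2]
[375. 163.] 560.0 -75.6 64.0 63.8 23.4 [13.3 14.2]
[526. 148.] 569.4 -226.6 65.7 63.6 88.2 [13.2 14.3]
[303.  23.] 687.6 -10.8 17.7 53.2 6.7 [24.1 32.6]
```

View pics/t4.png

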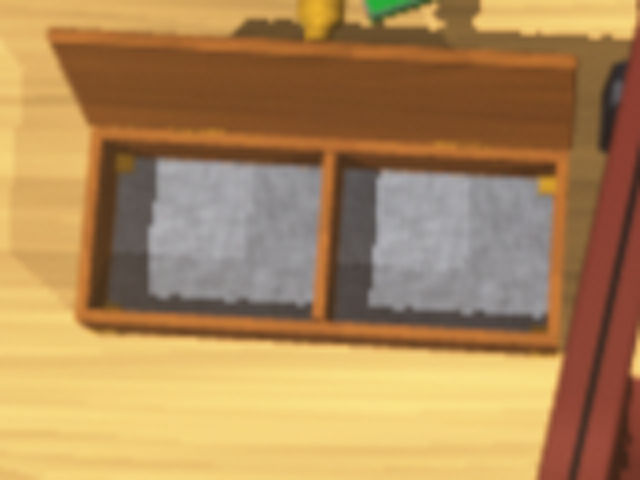

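```bash
python3 - <<'E'
from h import *
print(arm.finger_overhang)
d=np.load('t4.npy',allow_pickle=True).item()
uv=np.array([[93,132],[570,150],[558,345],[80,322]])/4+180
W=plane(d,uv,53); print(W.round(1), W.mean(0)); print('part',plane(d,np.array([[330,150],[320,325]])/4+180,50).round(1))
# rim points from depth
P=cloud(d)[205:275,190:330].reshape(-1,3); q=P[(P[:,2]>49)&(P[:,2]<58)&(P[:,0]<575)]; print(len(q),cv2.minAreaRect(q[:,:2].astype(np.float32)))
for f,tcp in(('w1.npy',(490.9,186.7,244.5)),('w4.npy',(516.8,-23.5,258.1))):
    d=np.load(f,allow_pickle=True).item(); P=cloud(d); D=d['depth']; m=(D>0)&(P[...,2]>150)
    Q=P[m]-np.array(tcp)
    print(f,Q[:,2].min()); t=Q[Q[:,2]<Q[:,2].min()+3]; print(t.min(0),t.max(0),len(t))
    for sgn in(-1,1):
        k=t[t[:,1]*sgn>0]; print(k.min(0).round(1),k.max(0).round(1)) if len(k) else None
E
```

```text
14.0
[[567.1 308.5  53. ]
 [562.2  54.8  53. ]
 [457.7  59.4  53. ]
 [465.3 309.8  53. ]] [513.0696734  183.12930799  53.        ]
part [[560.4 182.6  50. ]
 [466.4 184.6  50. ]]
1175 ((514.9949951171875, 185.4752655029297), (255.81698608398438, 107.68174743652344), 88.12020874023438)
w1.npy -12.88975987333626
[ -9.4495151  -25.67667375 -12.88975987] [ 9.27239972 25.16580276 -9.92369864] 56
[ -9.4 -25.7 -12.9] [  8.1 -24.9  -9.9]
[ -8.   24.5 -12.2] [  9.3  25.2 -10. ]
w4.npy -108.06539994694492
[  62.173237     78.01617485 -108.06539995] [  74.27694372  208.16990861 -105.08422705] 116
[  62.2   78.  -108.1] [  74.3  208.2 -105.1]
```

```bash
python3 - <<'E'
from h import *
for f,tcp in(('w1.npy',(490.9,186.0,244.5)),('w4.npy',(516.8,-23.5,258.1))):
    d=np.load(f,allow_pickle=True).item(); P=cloud(d); Q=P[d['depth']>0]-np.array(tcp); Q=Q[(abs(Q[:,0])<15)&(abs(Q[:,1])<65)&(Q[:,2]>-40)&(Q[:,2]<40)]
    for s in(-1,1):
        k=Q[Q[:,1]*s>0]; print(f,np.percentile(k[:,2],[0,1,5]).round(1),np.sort(abs(k[:,1]))[:20:6].round(1),k[:,0].min().round(1),k[:,0].max().round(1))
E
```

```text
w1.npy [-12.9  -8.9  -3.9] [23.8 23.9 24.  24.1] -13.6 13.9
w1.npy [-12.2  -9.1  -4.1] [24.2 24.5 24.9 25. ] -10.1 15.0
w4.npy [-4.1 -2.4  1.6] [37.2 37.4 37.5 37.5] -13.0 12.4
w4.npy [-4.4 -2.   1.5] [40.7 40.8 40.9 40.9] -9.1 15.0
```

jog_arm(
  commands=[
    {"translation":[0.011,-0.013,0],"spin":6.4,"gripper":0.08},
    {"translation":[0.011,-0.013,0],"spin":6.4,"gripper":0.08},
    {"translation":[0.011,-0.013,0],"spin":6.4,"gripper":0.08},
    {"translation":[0.01,-0.013,0],"spin":6.3,"gripper":0.08},
    {"translation":[0,0,-0.035],"spin":0,"gripper":0.08},
    {"translation":[0,0,-0.04],"spin":0,"gripper":0.08},
    {"translation":[0,0,-0.04],"spin":0,"gripper":0.08},
    {"translation":[0,0,-0.04],"spin":0,"gripper":0.08},
    {"translation":[0,0,-0.03],"spin":0,"gripper":0.08},
    {"translation":[0,0,-0.01],"spin":0,"gripper":0.08},
  ],
  newtons=20,
)

```text
t: 6.82
eef_pos: [556.0, -68.9, 56.6]
eef_rot: [-3.136, 0.007, 0.408]
wrist_force: [-1.7, 0.7, -0.6]
opening: 79.9
grasp_force: 0.0
```

jog_arm(
  commands=[
    {"translation":[0,0,0],"spin":0,"gripper":0.08},
    {"translation":[0,0,0],"spin":0,"gripper":0.08},
  ],
)

```text
t: 6.98
eef_pos: [560.6, -70.7, 63.0]
eef_rot: [3.141, -0.001, 0.407]
wrist_force: [0.6, -1.1, -0.0]
opening: 80.0
grasp_force: 0.0
```

```bash
cat >> h.py <<'E'
def st():
    s=arm.get_state(); print('t',round(s['t'],2),'tcp',s['eef_pos'].round(1),'yaw',np.degrees(s['eef_rot'][2]).round(1),'op',round(s['opening'],1),'gf',round(s['grasp_force'],1),'F',s['wrist_force'].round(1),'j6',s['joint_pos'][5].round(2)); return s
def tips(d,s):
    """fingers' middle in the wrist view, world xy, from depth"""
    P=cloud(d); y=s['eef_rot'][2]; Q=P[d['depth']>0]-s['eef_pos']; a=np.array([np.cos(y),np.sin(y)]); b=np.array([-np.sin(y),np.cos(y)])
    L=np.c_[Q[:,:2]@a,Q[:,:2]@b,Q[:,2]]; L=L[(abs(L[:,0])<10)&(abs(L[:,1])<60)&(L[:,2]>-2)&(L[:,2]<25)]
    i=[abs(L[L[:,1]*g>0][:,1]).min() if (L[:,1]*g>0).any() else np.nan for g in(-1,1)]; print('finger inner faces at',np.round(i,1))
E
python3 - <<'E'
from h import *
s=st(); d=get('wrist'); save(d,'w5.png',None,.8); tips(d,s)
for r in rects(d,cloud(d),9,35):print(*r)
E
```

```text
t 6.98 tcp [560.6 -70.7  63. ] yaw 23.3 op 80.0 gf 0.0 F [ 0.6 -1.1 -0. ] j6 0.9
finger inner faces at [39.7 38.7]
[574. 355.] 574.8 -226.8 69.9 54.4 89.1 [13.3 14. ]
[331. 285.] 560.4 -75.6 64.6 64.0 23.3 [13.3 14.1]
```

View pics/w5.png

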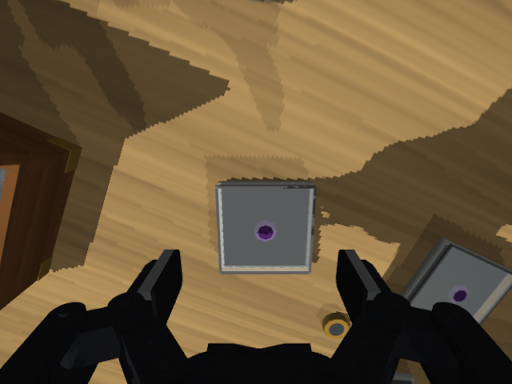

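The wrist view shows one grey box at (265,228) with a violet stone, squarely between the open fingers. The collet, at (335,325), is clear. I'll shift 5 mm in -y, go down and grip.

jog_arm(
  commands=[
    {"translation":[0,-0.005,-0.015],"spin":0,"gripper":0.08},
    {"translation":[0,0,-0.012],"spin":0,"gripper":0.08},
    {"translation":[0,0,-0.01],"spin":0,"gripper":0.08},
    {"translation":[0,0,-0.006],"spin":0,"gripper":0.08},
    {"translation":[0,0,-0.004],"spin":0,"gripper":0.08},
    {"translation":[0,0,-0.002],"spin":0,"gripper":0.08},
    {"translation":[0,0,0],"spin":0,"gripper":0.08},
    {"translation":[0,0,0],"spin":0,"gripper":0.08},
  ],
)

```text
t: 7.7
eef_pos: [560.1, -76.3, 13.3]
eef_rot: [3.141, -0.0, 0.406]
wrist_force: [-0.0, -0.0, 0.0]
opening: 80.1
grasp_force: 0.0
```

```bash
python3 -c "
from h import *
s=st(); d=get('wrist'); tips(d,s)"
```

```text
t 7.7 tcp [560.1 -76.3  13.3] yaw 23.3 op 80.1 gf 0.0 F [-0. -0.  0.] j6 0.89
finger inner faces at [0.2 0.2]
```

jog_arm(
  commands=[
    {"translation":[0,0,-0.001],"spin":0,"gripper":0.072},
    {"translation":[0,0,0],"spin":0,"gripper":0.067},
    {"translation":[0,0,0],"spin":0,"gripper":0.062},
    {"translation":[0,0,0],"spin":0,"gripper":0.06},
    {"translation":[0,0,0],"spin":0,"gripper":0.06},
    {"translation":[0,0,0],"spin":0,"gripper":0.06},
  ],
  newtons=20,
)

```text
t: 8.25
eef_pos: [560.1, -76.4, 12.4]
eef_rot: [3.141, -0.0, 0.406]
wrist_force: [-1.3, 0.3, 4.2]
opening: 63.4
grasp_force: 22.8
```

jog_arm(
  commands=[
    {"translation":[0,0,0.005],"spin":0,"gripper":0.06},
    {"translation":[0,0,0.01],"spin":0,"gripper":0.06},
    {"translation":[0,0,0.015],"spin":0,"gripper":0.06},
    {"translation":[0,0,0],"spin":0,"gripper":0.06},
  ],
)

```text
t: 8.58
eef_pos: [561.9, -76.9, 45.1]
eef_rot: [3.139, -0.004, 0.406]
wrist_force: [1.2, -0.4, -0.1]
opening: 63.3
grasp_force: 22.4
```

```bash
python3 - <<'E'
from h import *
s=st(); d=get('wrist'); save(d,'w6.png',(200,200,500,480),2)
P=cloud(d); hs=cv2.cvtColor(d['pixels'],cv2.COLOR_RGB2HSV)
for r in rects(d,P,35,60):print(*r)
E
```

```text
t 8.58 tcp [561.9 -76.9  45.1] yaw 23.3 op 63.3 gf 22.4 F [ 1.2 -0.4 -0.1] j6 0.89
[324. 328.] 564.2 -76.4 67.9 100.2 23.2 [46.1 47.2]
```

View pics/w6.png

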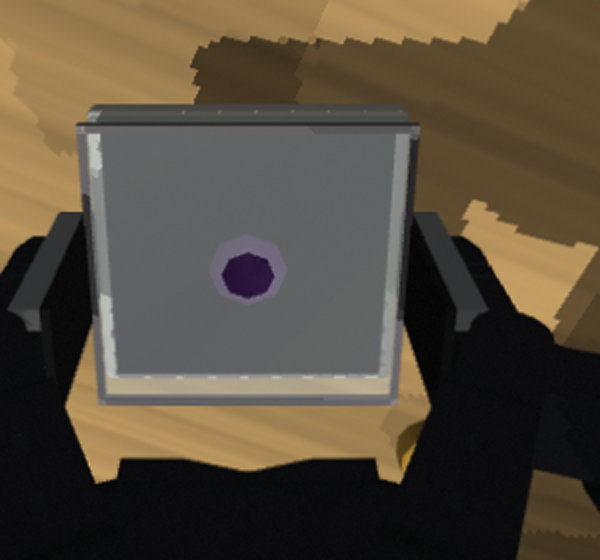

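Held level, with the stone at (247,270) in the crop. Now to the right bay.

jog_arm(
  commands=[
    {"translation":[0,0,0.025],"spin":0,"gripper":0.06},
    {"translation":[0,0,0.03],"spin":0,"gripper":0.06},
    {"translation":[0,0,0.03],"spin":0,"gripper":0.06},
    {"translation":[-0.008,0.03,0],"spin":-4,"gripper":0.06},
    {"translation":[-0.009,0.035,0],"spin":-4.5,"gripper":0.06},
    {"translation":[-0.009,0.035,0],"spin":-4.5,"gripper":0.06},
    {"translation":[-0.009,0.035,0],"spin":-4.5,"gripper":0.06},
    {"translation":[-0.008,0.035,0],"spin":-4.5,"gripper":0.06},
    {"translation":[-0.007,0.02,0],"spin":-3.4,"gripper":0.06},
    {"translation":[0,0.01,0],"spin":0,"gripper":0.06},
  ],
)

```text
t: 9.47
eef_pos: [507.8, 126.3, 126.2]
eef_rot: [-3.141, 0.002, -0.037]
wrist_force: [1.3, 0.2, -1.5]
opening: 63.4
grasp_force: 22.9
```

jog_arm(
  commands=[
    {"translation":[0,0,0],"spin":0,"gripper":0.06},
    {"translation":[0,0,0],"spin":0,"gripper":0.06},
    {"translation":[0,0,0],"spin":0,"gripper":0.06},
  ],
)

```text
t: 9.72
eef_pos: [510.2, 122.6, 126.8]
eef_rot: [3.141, -0.0, -0.037]
wrist_force: [0.6, 0.0, 0.1]
opening: 63.3
grasp_force: 22.9
```

```bash
python3 - <<'E'
from h import *
s=st(); d=get('wrist'); save(d,'w7.png',None,.8); np.save('w7.npy',d,allow_pickle=True)
P=cloud(d); z=P[...,2]; hs=cv2.cvtColor(d['pixels'],cv2.COLOR_RGB2HSV)
m=(z>48)&(z<57)&(hs[...,1]>90); q=P[m]; print(m.sum()); print(q[:,:2].min(0),q[:,:2].max(0))
# rotate into case-aligned axes about (513.5,185), yaw -2.0deg
a=np.radians(-2); R=np.array([[np.cos(a),np.sin(a)],[-np.sin(a),np.cos(a)]]); c=(q[:,:2]-[513.5,185])@R.T
print(np.histogram(c[:,0],bins=range(-70,71,5))); print(np.histogram(c[:,1],bins=range(-140,141,6)))
E
```

```text
t 9.72 tcp [510.2 122.6 126.8] yaw -2.1 op 63.3 gf 22.9 F [0.6 0.  0.1] j6 1.69
11512
[462.53836076  57.74274303] [570.18117164 316.60117828]
(array([   0,    0,    0,  419, 1548,  125,   97,  161,  223,  265,  273,
        284,  286,  284,  294,  293,  301,  318,  317,  316,  301,  293,
        275, 2847, 1992,    0,    0,    0]), array([-70, -65, -60, -55, -50, -45, -40, -35, -30, -25, -20, -15, -10,
        -5,   0,   5,  10,  15,  20,  25,  30,  35,  40,  45,  50,  55,
        60,  65,  70]))
(array([   0,    0,  852,  809,  118,  120,  117,  118,  119,  122,  121,
        119,  111,  121,  127,  131,  130,  126,  130,  126,  119,  122,
        116, 1314,  198,  117,  197,  212,  213,  232,  227,  226,  223,
        234,  221,  217,  223,  198,  210,  209,  226,  211,  204, 1360,
        866,    0]), array([-140, -134, -128, -122, -116, -110, -104,  -98,  -92,  -86,  -80,
        -74,  -68,  -62,  -56,  -50,  -44,  -38,  -32,  -26,  -20,  -14,
         -8,   -2,    4,   10,   16,   22,   28,   34,   40,   46,   52,
         58,   64,   70,   76,   82,   88,   94,  100,  106,  112,  118,
        124,  130,  136]))
```

View pics/w7.png

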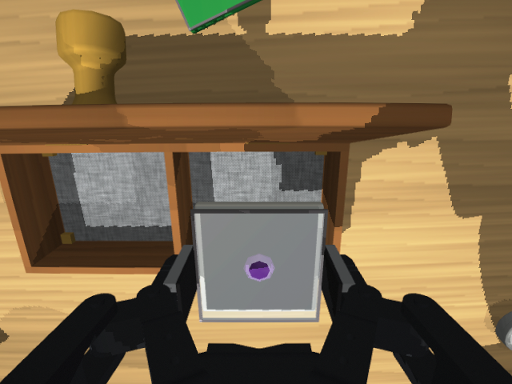

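The wrist view shows the held box over the right bay. The rim edges from depth put the case centre at about (514,186.3), so I'll shift 2 mm and set down.

jog_arm(
  commands=[
    {"translation":[0.002,0.002,-0.025],"spin":0,"gripper":0.06},
    {"translation":[0,0,-0.025],"spin":0,"gripper":0.06},
    {"translation":[0,0,-0.02],"spin":0,"gripper":0.06},
    {"translation":[0,0,-0.012],"spin":0,"gripper":0.06},
    {"translation":[0,0,-0.01],"spin":0,"gripper":0.06},
    {"translation":[0,0,-0.006],"spin":0,"gripper":0.06},
    {"translation":[0,0,-0.004],"spin":0,"gripper":0.06},
    {"translation":[0,0,-0.002],"spin":0,"gripper":0.06},
    {"translation":[0,0,-0.001],"spin":0,"gripper":0.06},
    {"translation":[0,0,0],"spin":0,"gripper":0.06},
  ],
)

```text
t: 10.6
eef_pos: [512.4, 125.7, 22.6]
eef_rot: [-3.141, -0.001, -0.037]
wrist_force: [-0.0, -0.3, -0.4]
opening: 63.0
grasp_force: 22.9
```

```bash
python3 -c "
from h import *
s=st()"
```

```text
t 10.6 tcp [512.4 125.7  22.6] yaw -2.1 op 63.0 gf 22.9 F [-0.  -0.3 -0.4] j6 1.7
```

Another 3.5 mm down, then release.

jog_arm(
  commands=[
    {"translation":[0,0,-0.002],"spin":0,"gripper":0.06},
    {"translation":[0,0,-0.0015],"spin":0,"gripper":0.06},
    {"translation":[0,0,0],"spin":0,"gripper":0.06},
    {"translation":[0,0,0],"spin":0,"gripper":0.066},
    {"translation":[0,0,0],"spin":0,"gripper":0.07},
    {"translation":[0,0,0],"spin":0,"gripper":0.074},
    {"translation":[0,0,0],"spin":0,"gripper":0.074},
    {"translation":[0,0,0.01],"spin":0,"gripper":0.074},
    {"translation":[0,0,0.03],"spin":0,"gripper":0.074},
    {"translation":[0,0,0.04],"spin":0,"gripper":0.074},
  ],
)

```text
t: 11.43
eef_pos: [508.8, 125.3, 96.7]
eef_rot: [3.141, 0.007, -0.037]
wrist_force: [0.7, -0.6, -0.6]
opening: 74.3
grasp_force: 0.0
```

jog_arm(
  commands=[
    {"translation":[0,0,0.03],"spin":0,"gripper":0.08},
    {"translation":[0,0,0.03],"spin":0,"gripper":0.08},
    {"translation":[0,-0.03,0.03],"spin":0,"gripper":0.08},
    {"translation":[0,-0.04,0],"spin":0,"gripper":0.08},
    {"translation":[0,-0.04,0],"spin":0,"gripper":0.08},
    {"translation":[0,-0.04,0],"spin":0,"gripper":0.08},
    {"translation":[0.005,-0.04,0],"spin":0,"gripper":0.08},
    {"translation":[0.01,-0.04,0],"spin":0,"gripper":0.08},
    {"translation":[0.01,-0.02,0],"spin":0,"gripper":0.08},
    {"translation":[0,0,0],"spin":0,"gripper":0.08},
  ],
)

```text
t: 12.27
eef_pos: [538.0, -128.4, 189.3]
eef_rot: [3.139, -0.003, -0.042]
wrist_force: [-0.1, 0.2, -0.4]
opening: 80.1
grasp_force: 0.0
```

jog_arm(
  commands=[
    {"translation":[0,0,0],"spin":0,"gripper":0.08},
    {"translation":[0,0,0],"spin":0,"gripper":0.08},
  ],
)

```text
t: 12.43
eef_pos: [536.5, -123.2, 188.2]
eef_rot: [-3.141, 0.0, -0.037]
wrist_force: [-0.7, -0.1, 0.4]
opening: 80.0
grasp_force: 0.0
```

```bash
python3 - <<'E'
from h import *
s=st()
for n in('top','wrist','scene'):
    d=get(n); print(n)
    for r in rects(d,cloud(d),9,35):
        if 400<r[1]<650 and -450<r[2]<300: print(*r)
E
```

```text
t 12.43 tcp [ 536.5 -123.2  188.2] yaw -2.1 op 80.0 gf 0.0 F [-0.7 -0.1  0.4] j6 1.24
top
[515. 279.] 440.2 -359.6 64.5 70.1 29.6 [26.7 29.5]
[452. 228.] 554.6 -228.1 35.9 65.6 1.1 [14.7 17.9]
[263. 240.] 518.6 185.2 238.6 84.2 88.0 [ 8.4 21.6]
wrist
[439. 315.] 442.8 -229.5 65.9 64.1 14.9 [13.4 14.3]
[582. 316.] 444.5 -355.8 77.9 69.4 29.3 [25.2 26.2]
[ 46. 261.] 513.2 124.6 71.0 66.8 88.6 [19.3 20.2]
[448. 181.] 569.5 -227.8 64.6 63.8 88.4 [13.3 14.2]
[589. 119.] 615.8 -339.3 65.7 65.5 49.7 [13.2 14.2]
scene
[119. 366.] 445.5 -361.7 72.8 69.0 29.5 [25.4 27.6]
[221. 366.] 570.4 -228.6 64.1 65.8 88.6 [13.8 15.8]
[180. 323.] 443.2 -231.1 66.2 65.2 15.4 [13.6 15.6]
[328. 236.] 495.8 121.5 50.2 95.5 21.1 [19.1 21.5]
```

A is in the right bay with its top at 20 mm. Next is B at (569.5,-227.8).

jog_arm(
  commands=[
    {"translation":[0.011,-0.035,0],"spin":0.5,"gripper":0.08},
    {"translation":[0.011,-0.035,0],"spin":0,"gripper":0.08},
    {"translation":[0.011,-0.035,0],"spin":0,"gripper":0.08},
    {"translation":[0,0,-0.03],"spin":0,"gripper":0.08},
    {"translation":[0,0,-0.035],"spin":0,"gripper":0.08},
    {"translation":[0,0,-0.03],"spin":0,"gripper":0.08},
    {"translation":[0,0,-0.02],"spin":0,"gripper":0.08},
    {"translation":[0,0,-0.01],"spin":0,"gripper":0.08},
    {"translation":[0,0,0],"spin":0,"gripper":0.08},
    {"translation":[0,0,0],"spin":0,"gripper":0.08},
  ],
)

```text
t: 13.42
eef_pos: [570.2, -228.2, 63.5]
eef_rot: [-3.142, -0.0, -0.027]
wrist_force: [-0.4, 0.2, -0.1]
opening: 79.7
grasp_force: 0.0
```

```bash
python3 - <<'E'
from h import *
s=st()
d=get('wrist')
for r in rects(d,cloud(d),9,35): print(*r)
E
```

```text
t 13.42 tcp [ 570.2 -228.2   63.5] yaw -1.6 op 79.7 gf 0.0 F [-0.4  0.2 -0.1] j6 1.09
[512. 467.] 452.9 -343.9 31.0 25.4 86.3 [25.4 26.1]
[337. 426.] 475.2 -232.6 11.5 43.2 9.0 [13. 14.]
[323. 282.] 569.7 -228.0 64.0 64.4 88.4 [13.4 14.1]
[542. 192.] 615.9 -338.7 64.4 63.9 49.7 [13.3 14.1]
```

jog_arm(
  commands=[
    {"translation":[0,0,-0.016],"spin":0,"gripper":0.08},
    {"translation":[0,0,-0.014],"spin":0,"gripper":0.08},
    {"translation":[0,0,-0.01],"spin":0,"gripper":0.08},
    {"translation":[0,0,-0.006],"spin":0,"gripper":0.08},
    {"translation":[0,0,-0.003],"spin":0,"gripper":0.08},
    {"translation":[0,0,-0.0015],"spin":0,"gripper":0.08},
    {"translation":[0,0,0],"spin":0,"gripper":0.08},
    {"translation":[0,0,0],"spin":0,"gripper":0.072},
  ],
)

```text
t: 14.13
eef_pos: [570.2, -229.0, 12.9]
eef_rot: [3.141, -0.001, -0.028]
wrist_force: [0.2, -0.4, -0.9]
opening: 72.2
grasp_force: 0.0
```

jog_arm(
  commands=[
    {"translation":[0,0,0],"spin":0,"gripper":0.067},
    {"translation":[0,0,0],"spin":0,"gripper":0.062},
    {"translation":[0,0,0],"spin":0,"gripper":0.06},
    {"translation":[0,0,0],"spin":0,"gripper":0.06},
    {"translation":[0,0,0],"spin":0,"gripper":0.06},
  ],
)

```text
t: 14.55
eef_pos: [570.4, -229.1, 13.3]
eef_rot: [3.141, -0.001, -0.028]
wrist_force: [-0.1, -1.0, 5.0]
opening: 63.6
grasp_force: 23.0
```

jog_arm(
  commands=[
    {"translation":[0,0,0.005],"spin":0,"gripper":0.06},
    {"translation":[0,0,0.015],"spin":0,"gripper":0.06},
    {"translation":[0,0,0.03],"spin":0,"gripper":0.06},
    {"translation":[0,0,0.035],"spin":0,"gripper":0.06},
    {"translation":[0,0,0.03],"spin":0,"gripper":0.06},
    {"translation":[0,0,0],"spin":0,"gripper":0.06},
    {"translation":[0,0,0],"spin":0,"gripper":0.06},
  ],
)

```text
t: 15.13
eef_pos: [571.2, -229.6, 130.1]
eef_rot: [3.139, -0.004, -0.028]
wrist_force: [0.0, -0.3, -1.0]
opening: 63.3
grasp_force: 22.4
```

```bash
python3 - <<'E'
from h import *
s=st()
d=get('wrist'); 
P=cloud(d); m=(abs(P[...,2]-s['eef_pos'][2])<15)&(abs(P[...,0]-s['eef_pos'][0])<45)&(abs(P[...,1]-s['eef_pos'][1])<28); q=P[m]; print(m.sum(),np.percentile(q[:,2],[5,50,95]).round(1),q[:,:2].min(0),q[:,:2].max(0))
E
```

```text
t 15.13 tcp [ 571.2 -229.6  130.1] yaw -1.6 op 63.3 gf 22.4 F [ 0.  -0.3 -1. ] j6 1.09
20898 [124.9 130.1 131.1] [ 536.8063281  -257.57994648] [ 603.48819304 -201.58007317]
```

jog_arm(
  commands=[
    {"translation":[-0.008,0.03,0],"spin":-0.5,"gripper":0.06},
    {"translation":[-0.008,0.038,0],"spin":0,"gripper":0.06},
    {"translation":[-0.008,0.038,0],"spin":0,"gripper":0.06},
    {"translation":[-0.008,0.038,0],"spin":0,"gripper":0.06},
    {"translation":[-0.008,0.038,0],"spin":0,"gripper":0.06},
    {"translation":[-0.008,0.038,0],"spin":0,"gripper":0.06},
    {"translation":[-0.006,0.038,0],"spin":0,"gripper":0.06},
    {"translation":[-0.005,0.038,0],"spin":0,"gripper":0.06},
    {"translation":[0,0.038,0],"spin":0,"gripper":0.06},
    {"translation":[0,0.02,0],"spin":0,"gripper":0.06},
  ],
)

```text
t: 16.02
eef_pos: [508.2, 128.6, 125.1]
eef_rot: [-3.141, 0.004, -0.035]
wrist_force: [0.1, -0.4, -0.3]
opening: 63.3
grasp_force: 22.5
```

jog_arm(
  commands=[
    {"translation":[0,0,0],"spin":0,"gripper":0.06},
    {"translation":[0,0,0],"spin":0,"gripper":0.06},
    {"translation":[0,0,0],"spin":0,"gripper":0.06},
  ],
)

```text
t: 16.27
eef_pos: [509.7, 124.6, 125.9]
eef_rot: [3.141, 0.003, -0.037]
wrist_force: [0.9, 0.2, -0.7]
opening: 63.5
grasp_force: 22.5
```

jog_arm(
  commands=[
    {"translation":[0.002,0,-0.025],"spin":0,"gripper":0.06},
    {"translation":[0,0,-0.025],"spin":0,"gripper":0.06},
    {"translation":[0,0,-0.015],"spin":0,"gripper":0.06},
    {"translation":[0,0,-0.01],"spin":0,"gripper":0.06},
    {"translation":[0,0,-0.007],"spin":0,"gripper":0.06},
    {"translation":[0,0,-0.005],"spin":0,"gripper":0.06},
    {"translation":[0,0,-0.002],"spin":0,"gripper":0.06},
    {"translation":[0,0,0],"spin":0,"gripper":0.06},
    {"translation":[0,0,0],"spin":0,"gripper":0.06},
  ],
)

```text
t: 17.02
eef_pos: [513.5, 125.1, 39.2]
eef_rot: [-3.141, -0.001, -0.037]
wrist_force: [-0.0, 0.7, 0.0]
opening: 63.2
grasp_force: 22.5
```

jog_arm(
  commands=[
    {"translation":[0,0,-0.003],"spin":0,"gripper":0.06},
    {"translation":[0,0,-0.0015],"spin":0,"gripper":0.06},
    {"translation":[0,0,-0.001],"spin":0,"gripper":0.06},
    {"translation":[0,0,0],"spin":0,"gripper":0.06},
    {"translation":[0,0,0],"spin":0,"gripper":0.06},
  ],
)

```text
t: 17.43
eef_pos: [513.0, 125.3, 33.3]
eef_rot: [-3.142, -0.0, -0.037]
wrist_force: [-0.4, -0.1, 2.0]
opening: 63.3
grasp_force: 22.8
```

jog_arm(
  commands=[
    {"translation":[0,0,0],"spin":0,"gripper":0.066},
    {"translation":[0,0,0],"spin":0,"gripper":0.07},
    {"translation":[0,0,0],"spin":0,"gripper":0.074},
    {"translation":[0,0,0],"spin":0,"gripper":0.074},
    {"translation":[0,0,0.01],"spin":0,"gripper":0.074},
    {"translation":[0,0,0.03],"spin":0,"gripper":0.074},
    {"translation":[0,0,0.04],"spin":0,"gripper":0.074},
    {"translation":[0,0,0.04],"spin":0,"gripper":0.08},
    {"translation":[0,-0.02,0.04],"spin":0,"gripper":0.08},
    {"translation":[-0.006,-0.04,0],"spin":3,"gripper":0.08},
  ],
)

```text
t: 18.27
eef_pos: [512.4, 68.7, 200.4]
eef_rot: [-3.141, -0.016, 0.02]
wrist_force: [1.7, -0.8, 1.4]
opening: 80.4
grasp_force: 0.0
```

jog_arm(
  commands=[
    {"translation":[-0.006,-0.04,0],"spin":3,"gripper":0.08},
    {"translation":[-0.006,-0.04,0],"spin":3,"gripper":0.08},
    {"translation":[-0.006,-0.04,0],"spin":3,"gripper":0.08},
    {"translation":[-0.006,-0.04,0],"spin":3,"gripper":0.08},
    {"translation":[-0.006,-0.04,0],"spin":3,"gripper":0.08},
    {"translation":[-0.006,-0.04,0],"spin":3,"gripper":0.08},
    {"translation":[-0.006,-0.04,0],"spin":3,"gripper":0.08},
    {"translation":[-0.006,-0.04,0],"spin":3,"gripper":0.08},
    {"translation":[-0.006,-0.03,0],"spin":3,"gripper":0.08},
    {"translation":[0,-0.02,0],"spin":1.6,"gripper":0.08},
  ],
)

```text
t: 19.1
eef_pos: [451.5, -306.7, 191.2]
eef_rot: [3.14, 0.001, 0.515]
wrist_force: [-0.9, 0.2, -0.0]
opening: 79.8
grasp_force: 0.0
```

jog_arm(
  commands=[
    {"translation":[0,0,0],"spin":0,"gripper":0.08},
    {"translation":[0,0,0],"spin":0,"gripper":0.08},
    {"translation":[0,0,0],"spin":0,"gripper":0.08},
  ],
)

```text
t: 19.35
eef_pos: [452.8, -302.8, 190.4]
eef_rot: [-3.141, -0.0, 0.514]
wrist_force: [0.1, 0.4, 0.5]
opening: 79.7
grasp_force: 0.0
```

```bash
python3 - <<'E'
from h import *
s=st()
for n in('wrist','top','scene'):
    d=get(n); print(n)
    if n=='wrist': save(d,'w8.png')
    for r in rects(d,cloud(d),9,45):
        if 400<r[1]<650 and -450<r[2]<300: print(*r)
E
```

```text
t 19.35 tcp [ 452.8 -302.8  190.4] yaw 29.4 op 79.7 gf 0.0 F [0.1 0.4 0.5] j6 0.32
wrist
[374. 269.] 442.1 -359.6 68.6 64.6 29.4 [25.3 26.2]
[241. 193.] 441.7 -229.9 64.3 63.8 15.5 [13.3 14.2]
[468.  67.] 615.5 -338.4 64.1 64.3 49.7 [13.2 14.2]
top
[453. 278.] 442.5 -229.7 63.2 66.5 14.9 [14.7 17.6]
[262. 241.] 518.7 184.7 237.8 83.9 88.0 [ 8.4 35.7]
scene
[119. 366.] 445.5 -361.5 72.8 68.8 29.7 [25.4 27.5]
[180. 323.] 443.3 -231.0 66.5 65.1 15.4 [13.6 15.7]
[327. 235.] 499.4 117.2 55.5 100.0 20.4 [33.1 35.6]
```

View pics/w8.png

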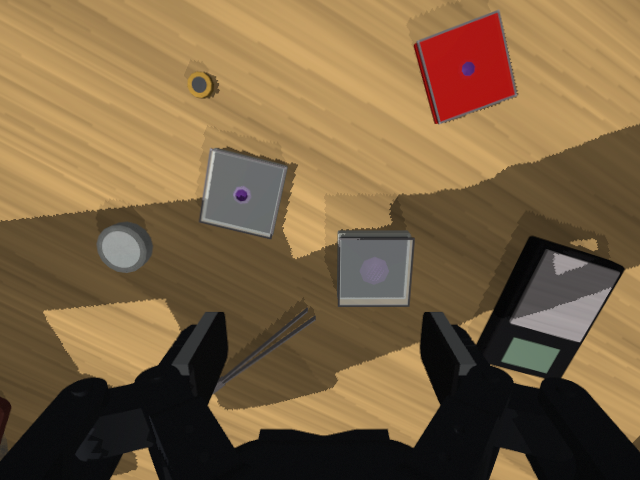

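The wrist view shows the deep box at (374,269), C at (241,193), red decoy at (468,69), and the tweezers' tip at (310,310), about 20 mm clear of the left finger's landing spot. B is placed, with the stack top at 34 mm.

jog_arm(
  commands=[
    {"translation":[-0.006,-0.028,0],"spin":0,"gripper":0.08},
    {"translation":[-0.006,-0.028,0],"spin":0,"gripper":0.08},
    {"translation":[0,0,-0.03],"spin":0,"gripper":0.08},
    {"translation":[0,0,-0.035],"spin":0,"gripper":0.08},
    {"translation":[0,0,-0.03],"spin":0,"gripper":0.08},
    {"translation":[0,0,-0.02],"spin":0,"gripper":0.08},
    {"translation":[0,0,-0.01],"spin":0,"gripper":0.08},
    {"translation":[0,0,0],"spin":0,"gripper":0.08},
    {"translation":[0,0,0],"spin":0,"gripper":0.08},
  ],
)

```text
t: 20.25
eef_pos: [441.3, -359.1, 65.7]
eef_rot: [-3.142, -0.0, 0.515]
wrist_force: [-0.3, -0.5, 0.4]
opening: 80.1
grasp_force: 0.0
```

```bash
python3 - <<'E'
from h import *
s=st()
d=get('wrist')
for r in rects(d,cloud(d),9,35): print(*r)
E
```

```text
t 20.25 tcp [ 441.3 -359.1   65.7] yaw 29.5 op 80.1 gf 0.0 F [-0.3 -0.5  0.4] j6 0.23
[594. 338.] 473.7 -504.5 143.3 72.8 45.9 [22.4 23.8]
[326. 289.] 442.3 -360.2 68.8 63.9 29.6 [25.3 26.1]
[ 95. 158.] 442.0 -230.8 64.2 65.8 15.5 [13.4 14.2]
[465.  13.] 584.6 -353.1 12.2 40.9 30.7 [13.2 14.3]
```

jog_arm(
  commands=[
    {"translation":[0,0,-0.016],"spin":0,"gripper":0.08},
    {"translation":[0,0,-0.014],"spin":0,"gripper":0.08},
    {"translation":[0,0,-0.01],"spin":0,"gripper":0.08},
    {"translation":[0,0,-0.005],"spin":0,"gripper":0.08},
    {"translation":[0,0,-0.003],"spin":0,"gripper":0.08},
    {"translation":[0,0,0],"spin":0,"gripper":0.08},
    {"translation":[0,0,0],"spin":0,"gripper":0.08},
    {"translation":[0,0,0],"spin":0,"gripper":0.072},
  ],
)

```text
t: 20.97
eef_pos: [441.3, -360.0, 18.1]
eef_rot: [3.14, -0.0, 0.514]
wrist_force: [-0.7, -0.6, 0.4]
opening: 72.3
grasp_force: 0.0
```

jog_arm(
  commands=[
    {"translation":[0,0,0],"spin":0,"gripper":0.067},
    {"translation":[0,0,0],"spin":0,"gripper":0.062},
    {"translation":[0,0,0],"spin":0,"gripper":0.06},
    {"translation":[0,0,0],"spin":0,"gripper":0.06},
    {"translation":[0,0,0],"spin":0,"gripper":0.06},
  ],
)

```text
t: 21.38
eef_pos: [441.3, -360.0, 18.0]
eef_rot: [3.14, -0.0, 0.514]
wrist_force: [-0.7, -0.6, 5.4]
opening: 63.3
grasp_force: 23.3
```

jog_arm(
  commands=[
    {"translation":[0,0,0.005],"spin":0,"gripper":0.06},
    {"translation":[0,0,0.015],"spin":0,"gripper":0.06},
    {"translation":[0,0,0.03],"spin":0,"gripper":0.06},
    {"translation":[0,0,0.035],"spin":0,"gripper":0.06},
    {"translation":[0,0,0.03],"spin":0,"gripper":0.06},
    {"translation":[0,0,0],"spin":0,"gripper":0.06},
    {"translation":[0,0,0],"spin":0,"gripper":0.06},
  ],
)

```text
t: 21.97
eef_pos: [441.8, -360.5, 134.5]
eef_rot: [3.137, -0.001, 0.514]
wrist_force: [-0.6, -0.2, -1.9]
opening: 63.5
grasp_force: 22.9
```

```bash
cat >> h.py <<'E'
def held(s):
    d=get('wrist'); P=cloud(d); e=s['eef_pos']; m=(abs(P[...,2]-e[2])<22)&(np.hypot(P[...,0]-e[0],P[...,1]-e[1])<28); q=P[m]; print('held top',m.sum(),np.percentile(q[:,2],[10,50,90]).round(1)); return d
E
python3 -c "
from h import *
held(st())"
```

```text
t 21.97 tcp [ 441.8 -360.5  134.5] yaw 29.5 op 63.5 gf 22.9 F [-0.6 -0.2 -1.9] j6 0.23
held top 14474 [141.1 141.8 142.5]
```

jog_arm(
  commands=[
    {"translation":[0.004,0.03,0],"spin":-1.6,"gripper":0.06},
    {"translation":[0.005,0.038,0],"spin":-2,"gripper":0.06},
    {"translation":[0.005,0.038,0],"spin":-2,"gripper":0.06},
    {"translation":[0.005,0.038,0],"spin":-2,"gripper":0.06},
    {"translation":[0.005,0.038,0],"spin":-2,"gripper":0.06},
    {"translation":[0.005,0.038,0],"spin":-2,"gripper":0.06},
    {"translation":[0.005,0.038,0],"spin":-2,"gripper":0.06},
    {"translation":[0.005,0.038,0],"spin":-2,"gripper":0.06},
    {"translation":[0.005,0.038,0],"spin":-2,"gripper":0.06},
    {"translation":[0.005,0.038,0],"spin":-2,"gripper":0.06},
  ],
)

```text
t: 22.85
eef_pos: [487.9, 14.6, 129.9]
eef_rot: [-3.14, 0.004, 0.17]
wrist_force: [-0.4, 0.5, -0.7]
opening: 63.6
grasp_force: 23.0
```

jog_arm(
  commands=[
    {"translation":[0.005,0.038,0],"spin":-2,"gripper":0.06},
    {"translation":[0.005,0.038,0],"spin":-2,"gripper":0.06},
    {"translation":[0.005,0.038,0],"spin":-2,"gripper":0.06},
    {"translation":[0.005,0.038,0],"spin":-2,"gripper":0.06},
    {"translation":[0.005,0.038,0],"spin":-2,"gripper":0.06},
    {"translation":[0,0.03,0],"spin":-2,"gripper":0.06},
    {"translation":[0,0.015,0],"spin":0,"gripper":0.06},
    {"translation":[0,0,0],"spin":0,"gripper":0.06},
    {"translation":[0,0,0],"spin":0,"gripper":0.06},
    {"translation":[0,0,0],"spin":0,"gripper":0.06},
  ],
)

```text
t: 23.68
eef_pos: [513.6, 246.6, 130.4]
eef_rot: [3.14, 0.003, -0.037]
wrist_force: [-0.6, -0.0, -0.9]
opening: 63.4
grasp_force: 23.0
```

```bash
python3 -c "
from h import *
d=held(st()); save(d,'w9.png',None,.8)
P=cloud(d); hs=cv2.cvtColor(d['pixels'],cv2.COLOR_RGB2HSV); z=P[...,2]; q=P[(z>48)&(z<57)&(hs[...,1]>90)]
a=np.radians(-2); R=np.array([[np.cos(a),np.sin(a)],[-np.sin(a),np.cos(a)]]); c=(q[:,:2]-[514,186.3])@R.T; print(np.percentile(c,[.3,99.7],axis=0).round(1))
"
```

```text
t 23.68 tcp [513.6 246.6 130.4] yaw -2.1 op 63.4 gf 23.0 F [-0.6 -0.  -0.9] j6 1.92
held top 14460 [137.  137.7 138.4]
[[ -52.  -126.9]
 [  52.6  127.2]]
```

View pics/w9.png

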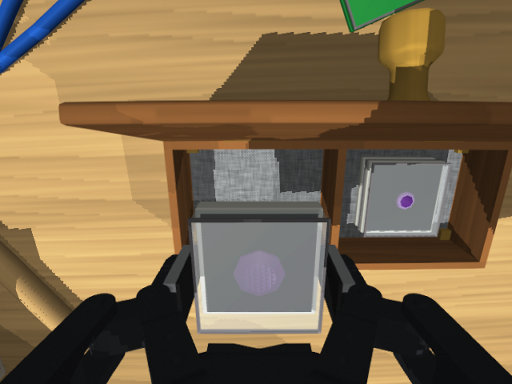

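The wrist view shows the deep box over the left bay, and the right-hand stack sits flat at (405,200). Going down.

jog_arm(
  commands=[
    {"translation":[0.002,0.001,-0.025],"spin":0,"gripper":0.06},
    {"translation":[0,0,-0.025],"spin":0,"gripper":0.06},
    {"translation":[0,0,-0.02],"spin":0,"gripper":0.06},
    {"translation":[0,0,-0.012],"spin":0,"gripper":0.06},
    {"translation":[0,0,-0.01],"spin":0,"gripper":0.06},
    {"translation":[0,0,-0.006],"spin":0,"gripper":0.06},
    {"translation":[0,0,-0.004],"spin":0,"gripper":0.06},
    {"translation":[0,0,0],"spin":0,"gripper":0.06},
    {"translation":[0,0,0],"spin":0,"gripper":0.06},
  ],
)

```text
t: 24.48
eef_pos: [517.5, 248.7, 31.0]
eef_rot: [-3.141, -0.001, -0.037]
wrist_force: [0.4, -0.0, -1.3]
opening: 63.5
grasp_force: 23.0
```

jog_arm(
  commands=[
    {"translation":[0,0,-0.003],"spin":0,"gripper":0.06},
    {"translation":[0,0,-0.002],"spin":0,"gripper":0.06},
    {"translation":[0,0,-0.001],"spin":0,"gripper":0.06},
    {"translation":[0,0,0],"spin":0,"gripper":0.06},
    {"translation":[0,0,0],"spin":0,"gripper":0.06},
  ],
)

```text
t: 24.9
eef_pos: [516.8, 248.6, 24.3]
eef_rot: [3.142, 0.0, -0.037]
wrist_force: [-0.1, 0.2, -1.4]
opening: 63.6
grasp_force: 23.0
```

jog_arm(
  commands=[
    {"translation":[0,0,-0.0005],"spin":0,"gripper":0.06},
    {"translation":[0,0,0],"spin":0,"gripper":0.066},
    {"translation":[0,0,0],"spin":0,"gripper":0.07},
    {"translation":[0,0,0],"spin":0,"gripper":0.074},
    {"translation":[0,0,0],"spin":0,"gripper":0.074},
    {"translation":[0,0,0.01],"spin":0,"gripper":0.074},
    {"translation":[0,0,0.03],"spin":0,"gripper":0.074},
    {"translation":[0,0,0.04],"spin":0,"gripper":0.074},
    {"translation":[0,0,0.04],"spin":0,"gripper":0.08},
    {"translation":[0,-0.02,0.04],"spin":0,"gripper":0.08},
  ],
)

```text
t: 25.73
eef_pos: [516.7, 231.8, 184.1]
eef_rot: [-3.14, -0.001, -0.035]
wrist_force: [0.8, -0.8, -1.0]
opening: 80.4
grasp_force: 0.0
```

jog_arm(
  commands=[
    {"translation":[-0.006,-0.04,0],"spin":1.5,"gripper":0.08},
    {"translation":[-0.006,-0.04,0],"spin":1.5,"gripper":0.08},
    {"translation":[-0.006,-0.04,0],"spin":1.5,"gripper":0.08},
    {"translation":[-0.006,-0.04,0],"spin":1.5,"gripper":0.08},
    {"translation":[-0.006,-0.04,0],"spin":1.5,"gripper":0.08},
    {"translation":[-0.006,-0.04,0],"spin":1.5,"gripper":0.08},
    {"translation":[-0.006,-0.04,0],"spin":1.5,"gripper":0.08},
    {"translation":[-0.006,-0.04,0],"spin":1.5,"gripper":0.08},
    {"translation":[-0.006,-0.04,0],"spin":1.5,"gripper":0.08},
    {"translation":[-0.006,-0.03,0],"spin":1.5,"gripper":0.08},
  ],
)

```text
t: 26.57
eef_pos: [456.3, -163.0, 182.2]
eef_rot: [3.14, -0.001, 0.225]
wrist_force: [0.6, 0.2, 0.1]
opening: 80.3
grasp_force: 0.0
```

jog_arm(
  commands=[
    {"translation":[-0.006,-0.03,0],"spin":1.5,"gripper":0.08},
    {"translation":[-0.006,-0.02,0],"spin":1,"gripper":0.08},
    {"translation":[0,0,0],"spin":0,"gripper":0.08},
    {"translation":[0,0,0],"spin":0,"gripper":0.08},
    {"translation":[0,0,0],"spin":0,"gripper":0.08},
  ],
)

```text
t: 26.98
eef_pos: [444.9, -209.6, 181.4]
eef_rot: [-3.141, -0.0, 0.268]
wrist_force: [0.8, -0.1, 0.8]
opening: 80.3
grasp_force: 0.0
```

```bash
python3 - <<'E'
from h import *
s=st()
for n in('wrist','top','scene'):
    d=get(n); print(n)
    if n=='wrist': save(d,'w10.png')
    for r in rects(d,cloud(d),9,45):
        if 350<r[1]<650 and -450<r[2]<300: print(*r)
    if n=='top':
        P=cloud(d)
        for c in((516.5,248.5),(512.5,124.5)):
            q=P[(np.hypot(P[...,0]-c[0],P[...,1]-c[1])<20)]; print(c,np.percentile(q[:,2],[10,50,90]).round(1))
E
```

```text
t 26.98 tcp [ 444.9 -209.6  181.4] yaw 15.3 op 80.3 gf 0.0 F [ 0.8 -0.1  0.8] j6 0.7
wrist
[345. 236.] 441.9 -229.7 63.5 64.0 15.4 [13.3 14.2]
[549.  60.] 616.1 -338.0 65.0 65.0 49.7 [13. 14.]
top
[418. 320.] 350.8 -151.9 29.7 43.1 60.9 [17. 20.]
[263. 240.] 515.7 183.4 235.1 82.9 88.0 [26.  35.8]
(516.5, 248.5) [29.9 32.7 35.2]
(512.5, 124.5) [31.8 34.7 37.2]
scene
[180. 323.] 443.8 -230.9 67.5 65.2 15.4 [13.7 15.8]
[327. 236.] 500.9 113.3 55.6 93.5 20.3 [33.2 35.6]
[366. 203.] 498.6 247.1 84.8 35.7 88.3 [31.3 34.1]
```

The deep box's top is at 32 mm and the right stack's at 34 mm, both as expected. Now C.

jog_arm(
  commands=[
    {"translation":[-0.003,-0.02,0],"spin":0,"gripper":0.08},
    {"translation":[0,0,-0.025],"spin":0,"gripper":0.08},
    {"translation":[0,0,-0.035],"spin":0,"gripper":0.08},
    {"translation":[0,0,-0.03],"spin":0,"gripper":0.08},
    {"translation":[0,0,-0.02],"spin":0,"gripper":0.08},
    {"translation":[0,0,-0.01],"spin":0,"gripper":0.08},
    {"translation":[0,0,0],"spin":0,"gripper":0.08},
    {"translation":[0,0,0],"spin":0,"gripper":0.08},
  ],
)

```text
t: 27.8
eef_pos: [442.2, -229.7, 61.4]
eef_rot: [-3.141, 0.0, 0.269]
wrist_force: [-0.1, -0.5, 0.0]
opening: 80.3
grasp_force: 0.0
```

```bash
python3 - <<'E'
from h import *
s=st()
d=get('wrist')
for r in rects(d,cloud(d),9,35): print(*r)
E
```

```text
t 27.8 tcp [ 442.2 -229.7   61.4] yaw 15.4 op 80.3 gf 0.0 F [-0.1 -0.5  0. ] j6 0.66
[323. 283.] 442.1 -229.9 64.9 63.9 15.5 [13.3 14.1]
[614.  51.] 586.8 -324.9 49.2 4.1 52.3 [13.3 14.2]
```

jog_arm(
  commands=[
    {"translation":[0,0,-0.016],"spin":0,"gripper":0.08},
    {"translation":[0,0,-0.013],"spin":0,"gripper":0.08},
    {"translation":[0,0,-0.01],"spin":0,"gripper":0.08},
    {"translation":[0,0,-0.005],"spin":0,"gripper":0.08},
    {"translation":[0,0,-0.003],"spin":0,"gripper":0.08},
    {"translation":[0,0,-0.0015],"spin":0,"gripper":0.08},
    {"translation":[0,0,0],"spin":0,"gripper":0.08},
    {"translation":[0,0,0],"spin":0,"gripper":0.072},
  ],
)

```text
t: 28.52
eef_pos: [442.3, -230.4, 13.1]
eef_rot: [3.141, -0.001, 0.268]
wrist_force: [0.3, -0.2, 0.3]
opening: 72.0
grasp_force: 0.0
```

jog_arm(
  commands=[
    {"translation":[0,0,0],"spin":0,"gripper":0.067},
    {"translation":[0,0,0],"spin":0,"gripper":0.062},
    {"translation":[0,0,0],"spin":0,"gripper":0.06},
    {"translation":[0,0,0],"spin":0,"gripper":0.06},
    {"translation":[0,0,0],"spin":0,"gripper":0.06},
  ],
)

```text
t: 28.93
eef_pos: [442.3, -230.4, 13.2]
eef_rot: [3.141, -0.001, 0.268]
wrist_force: [-0.7, 0.7, 5.4]
opening: 63.4
grasp_force: 22.4
```

jog_arm(
  commands=[
    {"translation":[0,0,0.005],"spin":0,"gripper":0.06},
    {"translation":[0,0,0.015],"spin":0,"gripper":0.06},
    {"translation":[0,0,0.03],"spin":0,"gripper":0.06},
    {"translation":[0,0,0.035],"spin":0,"gripper":0.06},
    {"translation":[0,0,0.03],"spin":0,"gripper":0.06},
    {"translation":[0,0,0],"spin":0,"gripper":0.06},
    {"translation":[0,0,0],"spin":0,"gripper":0.06},
  ],
)

```text
t: 29.52
eef_pos: [443.2, -231.1, 129.8]
eef_rot: [3.138, -0.003, 0.268]
wrist_force: [-0.2, 0.0, -1.2]
opening: 63.5
grasp_force: 22.7
```

```bash
python3 -c "
from h import *
held(st())"
```

```text
t 29.52 tcp [ 443.2 -231.1  129.8] yaw 15.4 op 63.5 gf 22.7 F [-0.2  0.  -1.2] j6 0.66
held top 13304 [129.3 130.  130.7]
```

jog_arm(
  commands=[
    {"translation":[0.006,0.03,0],"spin":-1.5,"gripper":0.06},
    {"translation":[0.006,0.038,0],"spin":-1.5,"gripper":0.06},
    {"translation":[0.006,0.038,0],"spin":-1.5,"gripper":0.06},
    {"translation":[0.006,0.038,0],"spin":-1.5,"gripper":0.06},
    {"translation":[0.006,0.038,0],"spin":-1.5,"gripper":0.06},
    {"translation":[0.006,0.038,0],"spin":-1.5,"gripper":0.06},
    {"translation":[0.006,0.038,0],"spin":-1.5,"gripper":0.06},
    {"translation":[0.006,0.038,0],"spin":-1.5,"gripper":0.06},
    {"translation":[0.006,0.038,0],"spin":-1.5,"gripper":0.06},
    {"translation":[0.006,0.038,0],"spin":-1.5,"gripper":0.06},
  ],
)

```text
t: 30.4
eef_pos: [500.1, 143.7, 125.2]
eef_rot: [3.141, 0.004, 0.005]
wrist_force: [0.7, -0.1, -0.7]
opening: 63.5
grasp_force: 22.7
```

jog_arm(
  commands=[
    {"translation":[0.006,0.038,0],"spin":-1.5,"gripper":0.06},
    {"translation":[0.006,0.038,0],"spin":-1,"gripper":0.06},
    {"translation":[0,0.02,0],"spin":0,"gripper":0.06},
    {"translation":[0,0.01,0],"spin":0,"gripper":0.06},
    {"translation":[0,0,0],"spin":0,"gripper":0.06},
    {"translation":[0,0,0],"spin":0,"gripper":0.06},
    {"translation":[0,0,0],"spin":0,"gripper":0.06},
  ],
)

```text
t: 30.98
eef_pos: [513.2, 246.4, 126.5]
eef_rot: [3.14, 0.002, -0.038]
wrist_force: [0.3, 0.1, -0.4]
opening: 63.4
grasp_force: 22.8
```

jog_arm(
  commands=[
    {"translation":[0.002,0.001,-0.022],"spin":0,"gripper":0.06},
    {"translation":[0,0,-0.022],"spin":0,"gripper":0.06},
    {"translation":[0,0,-0.012],"spin":0,"gripper":0.06},
    {"translation":[0,0,-0.009],"spin":0,"gripper":0.06},
    {"translation":[0,0,-0.006],"spin":0,"gripper":0.06},
    {"translation":[0,0,-0.005],"spin":0,"gripper":0.06},
    {"translation":[0,0,0],"spin":0,"gripper":0.06},
    {"translation":[0,0,0],"spin":0,"gripper":0.06},
  ],
)

```text
t: 31.65
eef_pos: [516.2, 248.9, 52.0]
eef_rot: [-3.141, -0.001, -0.037]
wrist_force: [0.2, 0.6, -1.1]
opening: 63.1
grasp_force: 22.7
```

jog_arm(
  commands=[
    {"translation":[0,0,-0.003],"spin":0,"gripper":0.06},
    {"translation":[0,0,-0.002],"spin":0,"gripper":0.06},
    {"translation":[0,0,-0.001],"spin":0,"gripper":0.06},
    {"translation":[0,0,0],"spin":0,"gripper":0.06},
    {"translation":[0,0,0],"spin":0,"gripper":0.06},
  ],
)

```text
t: 32.07
eef_pos: [515.8, 249.0, 45.5]
eef_rot: [-3.142, 0.0, -0.037]
wrist_force: [0.7, 0.8, -0.6]
opening: 63.4
grasp_force: 22.8
```

jog_arm(
  commands=[
    {"translation":[0,0,-0.0005],"spin":0,"gripper":0.06},
    {"translation":[0,0,0],"spin":0,"gripper":0.066},
    {"translation":[0,0,0],"spin":0,"gripper":0.07},
    {"translation":[0,0,0],"spin":0,"gripper":0.074},
    {"translation":[0,0,0],"spin":0,"gripper":0.074},
    {"translation":[0,0,0.01],"spin":0,"gripper":0.074},
    {"translation":[0,0,0.03],"spin":0,"gripper":0.074},
    {"translation":[0,0,0.04],"spin":0,"gripper":0.074},
    {"translation":[0,0,0.04],"spin":0,"gripper":0.06},
    {"translation":[0,-0.02,0.04],"spin":0,"gripper":0.05},
  ],
)

```text
t: 32.9
eef_pos: [515.7, 232.2, 205.4]
eef_rot: [-3.14, -0.001, -0.035]
wrist_force: [1.0, -0.2, 0.7]
opening: 51.8
grasp_force: 0.0
```

jog_arm(
  commands=[
    {"translation":[0,-0.04,0.03],"spin":0,"gripper":0.05},
    {"translation":[0,-0.04,0.02],"spin":0,"gripper":0.05},
    {"translation":[0,-0.04,0],"spin":0,"gripper":0.05},
    {"translation":[0,-0.04,0],"spin":0,"gripper":0.05},
    {"translation":[0,-0.04,0],"spin":0,"gripper":0.05},
    {"translation":[0,-0.04,0],"spin":0,"gripper":0.05},
    {"translation":[0,0,0],"spin":0,"gripper":0.05},
    {"translation":[0,0,0],"spin":0,"gripper":0.05},
  ],
)

```text
t: 33.57
eef_pos: [515.8, -2.3, 246.8]
eef_rot: [3.142, -0.001, -0.042]
wrist_force: [-0.4, 0.7, -0.4]
opening: 50.0
grasp_force: 0.0
```

```bash
python3 - <<'E'
from h import *
s=st()
d=get('top'); save(d,'t11.png')
P=cloud(d)
for c in((516.5,248.5),(512.5,124.5)):
    q=P[(np.hypot(P[...,0]-c[0],P[...,1]-c[1])<20)]; print(c,np.percentile(q[:,2],[10,50,90]).round(1))
for n,d in(('top',d),('wrist',get('wrist'))):
  P=cloud(d); print(n)
  for r in rects(d,P,9,28): 
    if 200<r[1]<900 : print(*r)
  for r in rects(d,P,28,52): 
    if 440<r[1]<600 and 40<r[2]<330: print('in',*r)
  np.save(n+'11.npy',d,allow_pickle=True)
  # knob by colour/height
  q=P[(P[...,2]>110)&(P[...,2]<160)&(P[...,0]>600)&(P[...,0]<640)&(abs(P[...,1]-183)<25)]; print('knob',len(q),(q.min(0),q.max(0)) if len(q) else '')
E
```

```text
t 33.57 tcp [515.8  -2.3 246.8] yaw -2.4 op 50.0 gf 0.0 F [-0.4  0.7 -0.4] j6 1.45
(516.5, 248.5) [44.1 46.7 49.1]
(512.5, 124.5) [32.2 35.  37.6]
top
[590. 261.] 482.5 -528.2 124.0 87.6 12.6 [22.9 26.5]
[260. 240.] 514.7 188.4 220.4 82.5 88.0 [32.7 48. ]
[ 96. 230.] 531.5 542.3 30.7 90.5 31.6 [25.6 28.9]
[600. 160.] 716.5 -574.2 85.6 77.4 34.1 [11.2 16.2]
[587. 114.] 827.3 -553.4 80.5 110.2 1.0 [14.4 20.7]
[500. 110.] 838.9 -359.1 99.3 99.7 88.6 [16.6 23.9]
in [290. 242.] 511.0 124.6 64.0 65.2 87.7 [34.8 37.8]
in [231. 239.] 514.0 247.1 66.7 66.2 88.0 [46.6 49.3]
knob 124 (array([600.08130539, 170.6864599 , 131.71174718]), array([623.82460807, 193.75977472, 148.38814169]))
wrist
[464. 349.] 348.8 -156.4 48.9 42.3 35.6 [15.6 16.6]
[ 91. 208.] 530.5 232.2 92.3 52.8 41.7 [18. 26.]
[211. 205.] 527.4 109.1 89.9 49.2 43.3 [20.4 27.3]
[322.  18.] 688.3 -6.9 53.7 17.4 88.5 [20.2 26.5]
in [ 67. 227.] 516.4 243.3 76.0 66.2 87.9 [45.3 46.3]
in [194. 223.] 512.3 124.9 65.3 64.8 88.2 [33.3 34.3]
knob 1503 (array([600.02808366, 169.64764445, 123.20835945]), array([623.85356843, 194.19337503, 145.04417931]))
```

View pics/t11.png

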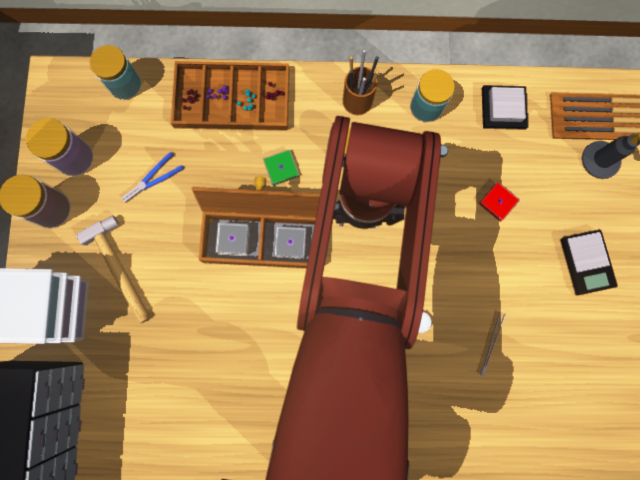

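The top view shows both bays filled, stones at (232,238) and (290,241). No grey boxes are left on the bench, and the bystanders and decoys are where they were. Next I'll go above the knob to close the lid.

jog_arm(
  commands=[
    {"translation":[0.017,0.025,0.005],"spin":0.2,"gripper":0.05},
    {"translation":[0.018,0.033,0],"spin":0,"gripper":0.05},
    {"translation":[0.018,0.033,0],"spin":0,"gripper":0.05},
    {"translation":[0.018,0.033,0],"spin":0,"gripper":0.05},
    {"translation":[0.018,0.033,0],"spin":0,"gripper":0.05},
    {"translation":[0.013,0.02,0],"spin":0,"gripper":0.05},
    {"translation":[0,0.007,0],"spin":0,"gripper":0.05},
    {"translation":[0,0,0],"spin":0,"gripper":0.05},
    {"translation":[0,0,0],"spin":0,"gripper":0.05},
    {"translation":[0,0,0],"spin":0,"gripper":0.05},
  ],
)

```text
t: 34.5
eef_pos: [617.1, 183.5, 250.9]
eef_rot: [3.141, 0.0, -0.033]
wrist_force: [-0.1, -0.6, 0.0]
opening: 50.1
grasp_force: 0.0
```

```bash
python3 - <<'E'
from h import *
s=st(); d=get('wrist'); P=cloud(d)
q=P[(P[...,2]>108)&(P[...,2]<150)&(P[...,0]>603)&(P[...,0]<640)&(abs(P[...,1]-183)<25)]; print('knob',len(q),q.min(0).round(1),q.max(0).round(1))
e=P[(P[...,2]>148)&(P[...,2]<165)&(P[...,0]<600)&(P[...,0]>570)]; print('edge',len(e),np.percentile(e[:,0],[2,50,98]).round(1),np.percentile(e[:,2],[2,98]).round(1))
E
```

```text
t 34.5 tcp [617.1 183.5 250.9] yaw -1.9 op 50.1 gf 0.0 F [-0.1 -0.6  0. ] j6 1.77
knob 922 [603.  171.5 124.4] [624.3 194.7 144.7]
edge 5237 [582.3 589.4 595.5] [148.9 157.8]
```

jog_arm(
  commands=[
    {"translation":[0,0,-0.03],"spin":0,"gripper":0.05},
    {"translation":[0,0,-0.03],"spin":0,"gripper":0.05},
    {"translation":[0,0,-0.025],"spin":0,"gripper":0.05},
    {"translation":[0,0,-0.015],"spin":0,"gripper":0.05},
    {"translation":[0,0,-0.01],"spin":0,"gripper":0.05},
    {"translation":[0,0,-0.006],"spin":0,"gripper":0.05},
    {"translation":[0,0,-0.003],"spin":0,"gripper":0.05},
    {"translation":[0,0,0],"spin":0,"gripper":0.05},
    {"translation":[0,0,0],"spin":0,"gripper":0.05},
  ],
)

```text
t: 35.3
eef_pos: [618.6, 183.6, 133.3]
eef_rot: [-3.141, -0.002, -0.034]
wrist_force: [-0.6, 0.1, -0.1]
opening: 49.9
grasp_force: 0.0
```

jog_arm(
  commands=[
    {"translation":[-0.001,0,-0.004],"spin":0,"gripper":0.04},
    {"translation":[0,0,0],"spin":0,"gripper":0.03},
    {"translation":[0,0,0],"spin":0,"gripper":0.02},
    {"translation":[0,0,0],"spin":0,"gripper":0.02},
    {"translation":[0,0,0],"spin":0,"gripper":0.02},
    {"translation":[0,0,0],"spin":0,"gripper":0.02},
  ],
  newtons=30,
)

```text
t: 35.8
eef_pos: [617.0, 183.2, 128.3]
eef_rot: [3.141, -0.0, -0.034]
wrist_force: [0.2, -4.0, 1.7]
opening: 22.7
grasp_force: 29.5
```

jog_arm(
  commands=[
    {"translation":[-0.004,0,0.0023],"spin":0,"gripper":0.02},
    {"translation":[-0.004,0,0.0023],"spin":0,"gripper":0.02},
    {"translation":[-0.0042,0,0.002],"spin":0,"gripper":0.02},
    {"translation":[-0.0042,0.001,0.002],"spin":0,"gripper":0.02},
    {"translation":[-0.0043,0,0.0015],"spin":0,"gripper":0.02},
    {"translation":[-0.0044,0,0.0015],"spin":0,"gripper":0.02},
    {"translation":[-0.0045,0,0.0011],"spin":0,"gripper":0.02},
    {"translation":[-0.0045,0,0.0011],"spin":0,"gripper":0.02},
    {"translation":[-0.0046,0.001,0.0006],"spin":0,"gripper":0.02},
    {"translation":[-0.0046,0,0.0006],"spin":0,"gripper":0.02},
  ],
)

```text
t: 36.63
eef_pos: [573.0, 184.7, 142.9]
eef_rot: [3.14, -0.0, -0.034]
wrist_force: [3.1, -6.1, -1.9]
opening: 22.6
grasp_force: 29.6
```

jog_arm(
  commands=[
    {"translation":[-0.0046,0,0.0002],"spin":0,"gripper":0.02},
    {"translation":[-0.0047,0,0.0002],"spin":0,"gripper":0.02},
    {"translation":[-0.0047,0,-0.0003],"spin":0,"gripper":0.02},
    {"translation":[-0.0046,0.001,-0.0003],"spin":0,"gripper":0.02},
    {"translation":[-0.0046,0,-0.0008],"spin":0,"gripper":0.02},
    {"translation":[-0.0046,0,-0.0008],"spin":0,"gripper":0.02},
    {"translation":[-0.0045,0,-0.0012],"spin":0,"gripper":0.02},
    {"translation":[-0.0045,0,-0.0012],"spin":0,"gripper":0.02},
    {"translation":[-0.0044,0.001,-0.0016],"spin":0,"gripper":0.02},
    {"translation":[-0.0043,0,-0.0017],"spin":0,"gripper":0.02},
  ],
)

```text
t: 37.47
eef_pos: [527.7, 186.4, 135.3]
eef_rot: [3.139, -0.001, -0.033]
wrist_force: [4.1, -7.6, -1.6]
opening: 22.3
grasp_force: 29.7
```

jog_arm(
  commands=[
    {"translation":[-0.0042,0,-0.0021],"spin":0,"gripper":0.02},
    {"translation":[-0.0041,0,-0.0021],"spin":0,"gripper":0.02},
    {"translation":[-0.0039,0,-0.0025],"spin":0,"gripper":0.02},
    {"translation":[-0.0039,0.001,-0.0025],"spin":0,"gripper":0.02},
    {"translation":[-0.0037,0,-0.0028],"spin":0,"gripper":0.02},
    {"translation":[-0.0036,0,-0.0029],"spin":0,"gripper":0.02},
    {"translation":[0,0,0],"spin":0,"gripper":0.02},
    {"translation":[0,0,0],"spin":0,"gripper":0.02},
  ],
)

```text
t: 38.13
eef_pos: [503.4, 187.2, 119.9]
eef_rot: [3.139, 0.002, -0.033]
wrist_force: [0.5, -10.1, -1.8]
opening: 22.5
grasp_force: 29.8
```

```bash
cat >> h.py <<'E'
def lid():
    d=get('scene'); Q=cloud(d)[150:290,270:430].reshape(-1,3); Q=Q[(Q[:,2]>45)&(Q[:,2]<115)&(Q[:,0]<572)&(Q[:,0]>455)&(Q[:,1]<160)&(Q[:,1]>62)]
    rng=np.random.default_rng(0); A=np.c_[Q[:,:2],np.ones(len(Q))]; best=0
    for _ in range(300):
        i=rng.choice(len(Q),3,False)
        try: c=np.linalg.solve(A[i],Q[i,2])
        except Exception: continue
        w=abs(A@c-Q[:,2])<3
        if w.sum()>best: best=w.sum(); W=w
    c=np.linalg.lstsq(A[W],Q[W,2],rcond=None)[0]; print('lid angle',-np.arctan(c[0]*.9993-c[1]*.036),best,len(Q),'z mid',c@[514,124,1]); return d
E
python3 -c "
from h import *
st(); lid()"
```

```text
t 38.13 tcp [503.4 187.2 119.9] yaw -1.9 op 22.5 gf 29.8 F [  0.5 -10.1  -1.8] j6 1.82
lid angle 0.4549344836143859 1928 2296 z mid 86.57320437241071
```

jog_arm(
  commands=[
    {"translation":[-0.0034,0,-0.0032],"spin":0,"gripper":0.02},
    {"translation":[-0.0032,0,-0.0033],"spin":0,"gripper":0.02},
    {"translation":[-0.003,0,-0.0035],"spin":0,"gripper":0.02},
    {"translation":[-0.0029,0,-0.0037],"spin":0,"gripper":0.02},
    {"translation":[-0.0026,0,-0.0038],"spin":0,"gripper":0.02},
    {"translation":[-0.0025,0,-0.0039],"spin":0,"gripper":0.02},
    {"translation":[-0.0023,0,-0.0041],"spin":0,"gripper":0.02},
    {"translation":[0,0,0],"spin":0,"gripper":0.02},
    {"translation":[0,0,0],"spin":0,"gripper":0.02},
  ],
)

```text
t: 38.93
eef_pos: [483.3, 187.8, 94.4]
eef_rot: [3.14, 0.002, -0.033]
wrist_force: [0.6, -7.0, -2.9]
opening: 22.6
grasp_force: 29.9
```

jog_arm(
  commands=[
    {"translation":[-0.001,0,-0.002],"spin":0,"gripper":0.02},
    {"translation":[-0.001,0,-0.002],"spin":0,"gripper":0.02},
    {"translation":[-0.001,0,-0.002],"spin":0,"gripper":0.02},
    {"translation":[-0.001,0,-0.002],"spin":0,"gripper":0.02},
    {"translation":[0,0,0],"spin":0,"gripper":0.02},
    {"translation":[0,0,0],"spin":0,"gripper":0.02},
  ],
)

```text
t: 39.43
eef_pos: [479.6, 188.0, 86.8]
eef_rot: [3.14, 0.002, -0.033]
wrist_force: [2.2, -7.2, 0.0]
opening: 22.5
grasp_force: 30.0
```

```bash
python3 -c "
from h import *
st(); lid()"
```

```text
t 39.43 tcp [479.6 188.   86.8] yaw -1.9 op 22.5 gf 30.0 F [ 2.2 -7.2  0. ] j6 1.83
lid angle 0.017142082563822696 1768 1977 z mid 62.18878686987293
```

jog_arm(
  commands=[
    {"translation":[0,0,-0.0015],"spin":0,"gripper":0.02},
    {"translation":[0,0,-0.0015],"spin":0,"gripper":0.02},
    {"translation":[0,0,0],"spin":0,"gripper":0.02},
    {"translation":[0,0,0],"spin":0,"gripper":0.02},
  ],
)

```text
t: 39.82
eef_pos: [479.2, 188.0, 85.1]
eef_rot: [3.14, 0.003, -0.033]
wrist_force: [-6.9, -9.3, 12.1]
opening: 22.8
grasp_force: 31.1
```

```bash
python3 -c "
from h import *
st(); lid()"
```

```text
t 39.82 tcp [479.2 188.   85.1] yaw -1.9 op 22.8 gf 31.1 F [-6.9 -9.3 12.1] j6 1.83
lid angle -0.0010604052292547189 1746 1957 z mid 61.428456138952924
```

The lid is on its stop: angle about 0, with 12 N of reaction. I'll let go, rise and check.

jog_arm(
  commands=[
    {"translation":[0,0,0.001],"spin":0,"gripper":0.03},
    {"translation":[0,0,0],"spin":0,"gripper":0.05},
    {"translation":[0,0,0],"spin":0,"gripper":0.05},
    {"translation":[0,0,0.01],"spin":0,"gripper":0.05},
    {"translation":[0,0,0.03],"spin":0,"gripper":0.05},
    {"translation":[0,0,0.04],"spin":0,"gripper":0.05},
    {"translation":[0,0,0.04],"spin":0,"gripper":0.05},
    {"translation":[0,0,0.03],"spin":0,"gripper":0.05},
    {"translation":[0,0,0],"spin":0,"gripper":0.05},
    {"translation":[0,0,0],"spin":0,"gripper":0.05},
  ],
)

```text
t: 40.7
eef_pos: [482.1, 189.4, 238.3]
eef_rot: [-3.14, -0.006, -0.033]
wrist_force: [0.6, -0.2, -1.0]
opening: 49.9
grasp_force: 0.0
```

```bash
python3 - <<'E'
from h import *
st(); d=lid(); save(d,'s12.png'); 
P=cloud(get('wrist'));
q=P[(P[...,2]>57)&(P[...,2]<68)&(P[...,0]>470)&(P[...,0]<560)&(abs(P[...,1]-185)<110)]; A=np.c_[q[:,:2],np.ones(len(q))]; c=np.linalg.lstsq(A,q[:,2],rcond=None)[0]; print('wrist slope',c[:2],len(q),np.median(q[:,2]))
E
```

```text
t 40.7 tcp [482.1 189.4 238.3] yaw -1.9 op 49.9 gf 0.0 F [ 0.6 -0.2 -1. ] j6 1.83
lid angle 0.0015591699643707807 1761 1952 z mid 61.42860668847477
wrist slope [-3.20018538e-05  1.24104943e-04] 28170 60.838656472269754
```

View pics/s12.png

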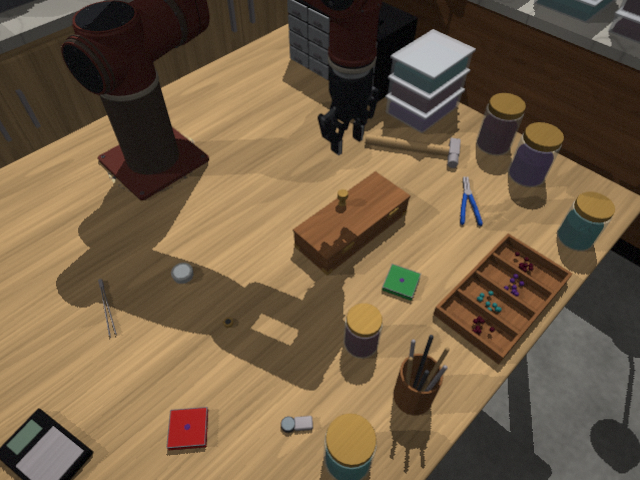

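The scene view shows the lid flat and shut with its knob at (343,195). The bench is clear of gem boxes, the bystanders are in place, and the hand is free.

```bash
python3 -c "
from workcell import arm
print(arm.finish_job())"
```

```text
the job is handed in; nothing more can be done
None
```

The job is handed in: all four gem boxes on the bench (one deep, three flat) are stacked flat in the two bays below the rim, and the lid measured fully shut; the hand-in returned no verdict.

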